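# Change the blower's filter and set painted boards to dry

## Robot

A 6-joint arm with a two-finger parallel gripper is mounted at the origin on the work surface. World frame = base frame: x ahead of the robot, y to its left, z up, the work surface at z = 0. Lengths are in m, angles in rad, forces in N, time in s.
With the tool pointing down it reaches from about 0.275 to 0.75 m from the base axis. Payload 10.2 kg.
Tool frame: the origin (TCP) lies midway between the tips of the shut fingers; the grasp point (between the pads) lies 19 mm behind it (bot.grasp_offset is the distance from the TCP to the grasp point, in m); z points along the fingers, y is the line along which they close (so a half turn about z gives the same grasp; the last joint's range is limited). The gripper opens to 85 mm and grips with 20 to 120 N. Pads are 22 mm wide; open, the fingers measure 114 mm over their backs; the gripper's body (76 mm by 85 mm) begins 54 mm behind the grasp point. The pads swing forward as they close: fully open they stand 13 mm farther back than shut.
Start: joints at [-1.566, 0.313, 1.498, -0, 1.331, -0.223], TCP at [0.119, -0.511, 0.231] pointing down, gripper open.
Joint ranges: [-2.94, 2.94], [-0.97, 2.17], [0.19, 2.56], [-1.23, 4.37], [0.02, 3.11], [-2.88, 2.88]. Speed limits (rad/s): [2.39, 2.39, 3.01, 3.14, 3.14, 3.14].

## Interface

Orientations are given as [roll, pitch, yaw] about the fixed x, y, z axes, in that order (R = Rz(yaw) Ry(pitch) Rx(roll)).
In Python, from workcell import bot, vision gives the robot as it stands. The module is installed in compiled form; this text tells all that it offers.
- The arm moves only by the tool carry_out, never from a script. Its arguments are lists of equal length, an entry for each row: "slide": the shift along the world's x, y, z scaled (see below), a list of three; "rot": the turn, a rotation vector about the world's x, y, z scaled (see below), a list of three. A call has exactly 10 rows; each row is the pose to reach, as a shift and turn from the pose commanded when the call began; what a row does not reach only later rows make up. The controller multiplies each number of a shift by 0.3 m and each number of a turn by 30 degrees. A row lasts 1/8 s, in which the tool goes at most 62.5 mm and 10.7 degrees, less where a joint would pass 70% of its speed; a pose out of reach is approached as far as the arm can. A call with a number of a shift or a turn outside -1 to 1 is refused whole. A call with a gripper value outside its range is refused whole. "jaw" is the closure, from -1 (fully open) to 1 (shut), set as the call begins (left out, the last holds). The fingers move at their own pace and stop on an object; the grip force is fixed at half the most. Time passes only in rows, so rows that repeat a pose let the fingers close, or fill a call up. It gives the time, the measured TCP pose, the force, the opening and the grip force at its end, in the units of the state.
- bot.get_obs(): the state, without advancing time (a new reading comes with each control period).
- vision.get_image(name): name is "side" or "top" or "wrist"; returns (picture, depth): 400x640x3 uint8, red, green, blue; 400x640 float32, m along the optical axis (not along the pixel's ray), 0 where there is no reading.
- vision.camera_model(name): a dict with "vfov" (degrees; the focal length in pixels is half the picture's height over the tangent of half this angle, whatever the lens; pixels are square), "cx", "cy" (the principal point, pixels), "rvec" (rotation vector, rad) and "tvec" (3), from world to camera coordinates, as OpenCV has them. Camera axes: x right, y down, z forward; pixel columns grow to the right and rows downward; lengths in m; the calibration is good to about 2 mm. A picture is of the moment at which its call begins: read the wrist's pose just before it. camera_model takes no time and is no camera call; for the wrist camera it gives the pose at the moment of the call.
- bot.finish_job(): hands the job in; it is judged then, once.
The state is a dict: "time": time; "joints": joint angles; "joint_velocities": joint speeds; "joint_torque": joint torques, N m; "eef_pos": TCP position; "eef_rot": TCP orientation; "contact_force": force on the tool from outside, world axes, zero at the start; "ft_torque": the same for the moment, N m; "finger_gap": finger opening in m; "gripper_force": force on a finger pad.
Only numpy, scipy, OpenCV 4.12 (cv2) and the standard library are available. Lean on these libraries where they do the work, as an engineer would, in place of code of your own. Each camera call takes 0.05 s, during which the arm holds its last target. There are 200 camera calls.

## Task

Get the drying station going: take the dirty brown filter out of the yellow blower and stand it in the empty red holder, then slide the clean blue filter from the blue holder fully home into the blower's slot, and lay every painted board that is on the bench flat across both narrow rails of the drying rack, painted face up, square to the rails and centred across them, with gaps so that no boards touch. When all that is in place, and not before, turn the blower's red timer knob clockwise until it clicks over to its on position. Let go of everything and leave the other things on the bench where they are.

Things in the scene. Friction and masses are not known exactly. Their poses are not given: they have to be found in the camera images.
- rack: drying rack, fixed: two parallel upright aluminium rails, each 10 mm thick, 320 mm long and 40 mm high, running along the rack's y axis, their centre lines at x = -42 and +42 mm, with a 6 mm thick drip pan between. Origin on the bench at its centre
- rack_top (a point): point midway between the two rails of the rack at the height of their top edges (40 mm above the bench), axes as the rack's
- slot (a point): centre of the mouth of the filter slot in the top of the yellow blower (fixed box 150 x 170 x 80 mm). Slot 18 mm wide along this frame's x, 126 mm long along y, 70 mm deep; mouth 80 mm above the bench. The blower's intake face is 25 mm from the slot's centre line towards +x; the rest of it lies towards -x, with the knob's axis at x = -75 mm
- timer_grip (a point): grip point of the red timer knob on top of the blower: on the knob's vertical axis, 117 mm above the bench. The knob's grip is an upright bar 47 mm long along this frame's x, 14 mm thick along y, its top 7 mm above this point and 32 mm tall; a white line on its top marks the pointer end (-x). A black dot beside it marks off, a green dot on. This frame turns with the knob
- timer (a joint): angle of the timer knob, rad: 0 = off (start), grows clockwise seen from above, 1.2 = on (end stop). A detent resists with up to about 0.12 N m until half way (0.6); past it the knob snaps over to on by itself, short of it the knob springs back to off
- red_holder: empty red filter holder, fixed, a block 50 x 150 x 45 mm with an upright slot along its y; origin on the bench at its centre
- red_holder_mouth (a point): centre of the red holder's slot mouth, 45 mm above the bench: slot 22 mm wide along x, 130 mm long along y, 39 mm deep
- blue_holder: blue filter holder, fixed, same shape and size as the red one; the clean filter stands in it at the start
- blue_holder_mouth (a point): centre of the blue holder's slot mouth, 45 mm above the bench; same slot as the red one's
- dirty_filter: dirty filter, brown, about 0.15 kg: upright frame 120 mm wide (y) x 14 thick (x) x 70 high, with a pull tab on top at the middle, 60 wide (y) x 14 thick x 35 high; 105 mm tall in all. Front and back alike. Origin at the centre of its bottom edge, z up. Starts in the blower's slot, frame flush with the blower's top, only the tab standing out
- clean_filter: clean filter, blue frame with white pleats, same shape, size and frame as the dirty one. Starts in the blue holder
- board1: wooden board 170 x 40 x 18 mm, bare wood with its top face painted green; may be absent (None). Lies flat on the bench at the start, painted face up. Origin at the centre of its unpainted underside, x along its length, y across its 40 mm width, z up out of the painted face. 0.06 to 0.13 kg
- board2: wooden board 170 x 40 x 18 mm, bare wood with its top face painted green; may be absent (None). Lies flat on the bench at the start, painted face up. Origin at the centre of its unpainted underside, x along its length, y across its 40 mm width, z up out of the painted face. 0.06 to 0.13 kg
- board3: wooden board 170 x 40 x 18 mm, bare wood with its top face painted green; may be absent (None). Lies flat on the bench at the start, painted face up. Origin at the centre of its unpainted underside, x along its length, y across its 40 mm width, z up out of the painted face. 0.06 to 0.13 kg
- board4: wooden board 170 x 40 x 18 mm, bare wood with its top face painted green; may be absent (None). Lies flat on the bench at the start, painted face up. Origin at the centre of its unpainted underside, x along its length, y across its 40 mm width, z up out of the painted face. 0.06 to 0.13 kg
- tape: roll of blue tape lying flat, 90 mm across, 24 mm high; stands on the bench; not part of the job
- sander: orange sanding block 70 x 45 x 30 mm; stands on the bench; not part of the job
- brush: paint brush lying on the bench; not part of the job
- driver: screwdriver lying on the bench; not part of the job
- cup: white plastic cup, 76 mm across, 90 mm high; stands on the bench; not part of the job
Things that resemble listed ones, but are neither listed nor needed, are in the scene too. Of the things like the dirty_filter, leave any that is turquoise; of the rest the smaller one is meant.

How it is judged:
By the outcome, as a careful person would: the job done as asked, in the order asked, and still so for the second after the job is handed in, with the robot touching nothing.
Of board1, board2, board3, board4 only 2 to 3 are there at a start; the rules pass over those that are not, and their reading is None.
At some moment in a run one of board1, board2, board3, board4 may be knocked a few centimetres aside while the robot is not near it.
It also fails if it takes over 210 s, if anything falls off the work surface, if the arm or the gripper's body presses on something with over 40 N, if the wrist force passes 120 N, or if a joint passes its speed limit or range.

## Working session

There is one attempt and no reset: what is moved stays moved. The work goes in short steps, Python scripts to look and compute and a tool call to move; the robot and the scene stay as the last step left them, time stands still between calls to the robot, and variables do not carry over. Pictures are saved under pics/ and viewed, at most 15 in all, crops included, and the job is handed in when it is done.

Besides the shell and the picture viewer there is one more tool, called after "Emit:" as a command line: name --argument value ..., lists and objects as JSON in quotes. carry_out: Moves the arm, as the interface text tells. Shifts and turns lie within -1 to 1; 1 stands for 0.3 m of shift or 30 degrees of turn. Its arguments: {"type":"object","properties":{"slide":{"type":"array"},"rot":{"type":"array"},"jaw":{"type":"number"}},"required":["slide","rot"]}

```bash
mkdir -p pics; cat > h.py <<'E'
import numpy as np, cv2
from workcell import bot, vision
def cam(n):
    m=vision.camera_model(n); f=200/np.tan(np.radians(m['vfov'])/2)
    return f,m['cx'],m['cy'],cv2.Rodrigues(np.array(m['rvec'],float))[0],np.array(m['tvec'],float)
def grab(n,tag):
    c=cam(n); im,d=vision.get_image(n); np.savez(f'pics/{tag}.npz',im=im,d=d,f=c[0],cx=c[1],cy=c[2],R=c[3],t=c[4])
    cv2.imwrite(f'pics/{tag}.png',im[:,:,::-1]); return im,d,c
def load(tag):
    z=np.load(f'pics/{tag}.npz'); return z['im'],z['d'],(float(z['f']),float(z['cx']),float(z['cy']),z['R'],z['t'])
def ray(c,uv,z):
    f,cx,cy,R,t=c; uv=np.atleast_2d(np.asarray(uv,float))
    r=np.c_[(uv[:,0]-cx)/f,(uv[:,1]-cy)/f,np.ones(len(uv))]@R; o=-R.T@t
    return o+r*((z-o[2])/r[:,2])[:,None]
def cloud(d,c):
    f,cx,cy,R,t=c; v,u=np.mgrid[:d.shape[0],:d.shape[1]]
    P=np.stack([(u-cx)/f*d,(v-cy)/f*d,d],-1); return (P-t)@R
E
python3 - <<'E'
from h import *
for n in('top','side','wrist'):
    im,d,c=grab(n,n+'0'); print(n,c[0],(-c[3].T@c[4]).round(3),c[3].round(2).tolist())
print(bot.get_obs())
E
```

```text
top 455.86441707578325 [ 0.351 -0.112  1.427] [[-0.01, -1.0, -0.02], [-0.99, 0.01, -0.15], [0.15, 0.02, -0.99]]
side 501.2803848911672 [0.397 1.141 1.46 ] [[-0.99, -0.13, 0.02], [-0.11, 0.73, -0.67], [0.07, -0.67, -0.74]]
wrist 340.87487029993184 [ 0.197 -0.492  0.374] [[0.22, -0.97, -0.0], [-0.93, -0.21, 0.31], [-0.31, -0.07, -0.95]]
{'time': 0.15, 'joints': array([-1.56638946e+00,  3.13344022e-01,  1.49819719e+00,  6.08599394e-06,
        1.33096062e+00, -2.23392418e-01]), 'joint_velocities': array([ 0.00020908, -0.00083752, -0.0028164 ,  0.00091281, -0.00060812,
        0.00125875]), 'joint_torque': array([ 9.32366347e-04, -4.12363279e+01, -2.59799212e+01, -1.49423672e-04,
        3.19709470e-03,  7.45329345e-06]), 'eef_pos': array([ 0.11855577, -0.51127535,  0.2308796 ]), 'eef_rot': array([-3.14070738e+00, -2.07181824e-04,  2.27797744e-01]), 'contact_force': array([-0.71410704, -0.11151082,  0.13776392]), 'ft_torque': array([-0.01601542, -0.0003519 ,  0.05001749]), 'gripper_force': 0.0, 'finger_gap': 0.08536621219715748}
```

View pics/top0.png

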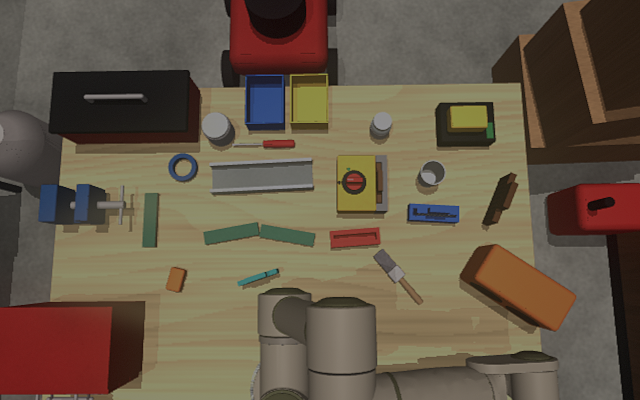

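View pics/side0.png

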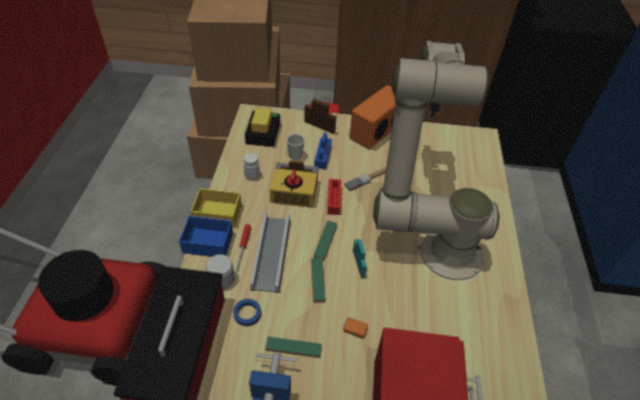

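The top view shows a green board at (150,220), (231,234) and (287,236); rack (262,176); blower (360,183) with its knob at (353,181); red holder (355,238); blue holder (433,213). Candidates for the dirty filter are the tab in the blower (~378,183), a large brown lookalike (500,198) and a turquoise one (258,277). I'll check with a close crop and measure.

```bash
python3 - <<'E'
from h import *
im,d,c=load('top0'); s,ds,cs=load('side0')
a=cv2.resize(im[140:255,325:525],None,fx=4,fy=4,interpolation=cv2.INTER_CUBIC)
b=cv2.resize(s[130:220,230:390],None,fx=4,fy=4,interpolation=cv2.INTER_CUBIC)[:, :]
o=np.zeros((600,800,3),np.uint8); o[:300]=cv2.resize(a,(800,460))[80:380]; o[300:600,:533]=cv2.resize(b,(533,300)); cv2.imwrite('pics/crop0.png',o[:,:,::-1])
P=cloud(d,c); hsv=cv2.cvtColor(im,cv2.COLOR_RGB2HSV)
def rep(name,lo,hi,zt,zlo,zhi,amin=60,roi=None):
    m=cv2.inRange(hsv,lo,hi); m[(P[...,2]<zlo)|(P[...,2]>zhi)]=0
    if roi: k=np.zeros_like(m); k[roi[1]:roi[3],roi[0]:roi[2]]=1; m*=k
    for q in cv2.findContours(m,cv2.RETR_EXTERNAL,cv2.CHAIN_APPROX_NONE)[0]:
        if cv2.contourArea(q)<amin: continue
        mm=np.zeros_like(m); cv2.drawContours(mm,[q],-1,255,-1); z=np.median(P[...,2][(mm>0)&(m>0)])
        w=ray(c,q[:,0,:],zt)[:,:2]; r=cv2.minAreaRect((w*1000).astype(np.float32)); b=cv2.boxPoints(r)
        e=[b[1]-b[0],b[2]-b[1]]; L=max(e,key=np.linalg.norm); ang=np.degrees(np.arctan2(L[1],L[0]))
        print(name,'uv',q[:,0].mean(0).round(),'c',np.round(r[0],1),'size',np.round(r[1],1),'long dir',round(((ang+90)%180)-90,1),'z',round(float(z),3))
rep('green',(60,60,30),(88,255,200),.018,-.01,.05,200,(0,130,330,260))
rep('turq',(80,80,60),(95,255,255),.02,-.01,.12,60,(200,250,300,300))
rep('rack',(0,0,60),(180,60,255),.04,.0,.06,300,(195,145,325,205))
rep('yellow',(18,110,80),(35,255,255),.08,.05,.1,300,(325,140,400,220))
rep('grey',(0,0,30),(180,90,255),.08,.04,.12,60,(370,140,400,220))
rep('red',(0,120,80),(10,255,255),.045,.02,.06,200,(325,220,390,255))
rep('blue',(105,110,40),(125,255,255),.045,.02,.06,200,(400,195,470,230))
rep('bluetab',(90,20,20),(125,255,255),.105,.085,.13,20,(400,190,470,230))
rep('knob',(0,150,80),(10,255,255),.124,.09,.14,20,(335,165,372,197))
rep('browntab',(0,30,10),(25,255,130),.115,.095,.14,20,(368,150,400,215))
E
```

```text
green uv [287. 235.] c [457.5  12.4] size [168.7  38. ] long dir 79.5 z 0.02
green uv [231. 233.] c [464.7 184.9] size [ 37.7 167.2] long dir -80.3 z 0.02
turq uv [258. 277.] c [329.8 101.1] size [ 14.4 124.8] long dir -72.2 z 0.101
rack uv [258. 174.] c [641.5  91.5] size [102.1 322.9] long dir -87.8 z 0.009
yellow uv [355. 183.] c [ 606.2 -202.2] size [114.6 165.1] long dir -0.9 z 0.081
grey uv [383. 183.] c [ 603.8 -276.5] size [ 35.6 174.2] long dir -1.6 z 0.081
red uv [354. 237.] c [ 445.5 -195.9] size [ 50.7 148.3] long dir -86.2 z 0.046
blue uv [434. 213.] c [ 517.7 -436.9] size [148.7  49.9] long dir 86.4 z 0.046
bluetab uv [439. 210.] c [ 517.9 -439.5] size [63.7 17.6] long dir 89.3 z 0.112
knob uv [354. 186.] c [ 586.9 -191.5] size [43.5 14.7] long dir 89.3 z 0.095
knob uv [353. 179.] c [ 613.5 -193.4] size [46.5 20.7] long dir 89.3 z 0.12
browntab uv [379. 181.] c [ 604.  -268.1] size [14.6 59.7] long dir -1.6 z 0.115
```

View pics/crop0.png

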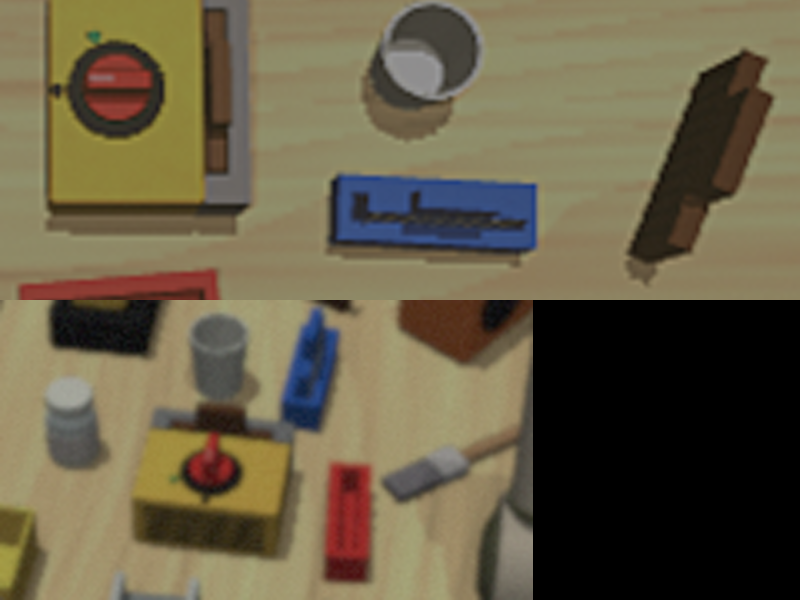

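The crop confirms that the brown tab in the blower at top-image (379,181) is the small dirty filter. The bench one at (500,198) is the large decoy. I'll check the third board's colour and height, and move to hover over the blower.

Emit:
carry_out --slide '[[0.2, 0.1, 0], [0.4, 0.2, 0], [0.6, 0.3, 0], [0.8, 0.4, 0], [0.8, 0.4, 0], [0.8, 0.4, 0], [0.8, 0.4, 0], [0.8, 0.4, 0], [0.8, 0.4, 0], [0.8, 0.4, 0]]' --rot '[[0, 0, -0.1], [0, 0, -0.2], [0, 0, -0.24], [0, 0, -0.24], [0, 0, -0.24], [0, 0, -0.24], [0, 0, -0.24], [0, 0, -0.24], [0, 0, -0.24], [0, 0, -0.24]]' --jaw 0

```text
time: 1.4
eef_pos: [0.3582, -0.3917, 0.2313]
eef_rot: [3.142, 0.0, 0.101]
contact_force: [-0.6, 0.4, -1.2]
finger_gap: 0.0429
gripper_force: 0.0
```

Emit:
carry_out --slide '[[0.2, 0.1, 0], [0.4, 0.2, 0], [0.6, 0.3, 0], [0.8, 0.4, 0], [0.8, 0.4, 0], [0.8, 0.4, 0], [0.8, 0.4, 0], [0.8, 0.4, 0], [0.8, 0.4, 0], [0.8, 0.4, 0]]' --rot '[[0, 0, -0.1], [0, 0, -0.2], [0, 0, -0.24], [0, 0, -0.24], [0, 0, -0.24], [0, 0, -0.24], [0, 0, -0.24], [0, 0, -0.24], [0, 0, -0.24], [0, 0, -0.24]]'

```text
time: 2.65
eef_pos: [0.5983, -0.2717, 0.2315]
eef_rot: [3.142, -0.0, -0.024]
contact_force: [0.6, 0.1, -0.1]
finger_gap: 0.0428
gripper_force: 0.0
```

```bash
python3 - <<'E'
from h import *
im,d,c=load('top0');P=cloud(d,c);hsv=cv2.cvtColor(im,cv2.COLOR_RGB2HSV)
for u,v in((150,220),(231,234),(287,236),(150,240)): print(hsv[v,u],P[v,u].round(3))
o=bot.get_obs(); print(o['eef_pos'],np.degrees(o['eef_rot']),o['finger_gap'],o['time'])
im,d,c=grab('wrist','w1');print((-c[3].T@c[4]).round(3))
E
```

```text
[53 59 95] [0.508 0.44  0.017]
[66 71 94] [0.461 0.184 0.02 ]
[68 74 96] [0.453 0.01  0.021]
[63 65 90] [0.445 0.436 0.02 ]
[ 0.59829683 -0.2717117   0.23145539] [ 1.79995038e+02 -6.78376303e-03 -1.37760233e+00] 0.042754144974738846 2.65
[ 0.679 -0.272  0.375]
```

View pics/w1.png

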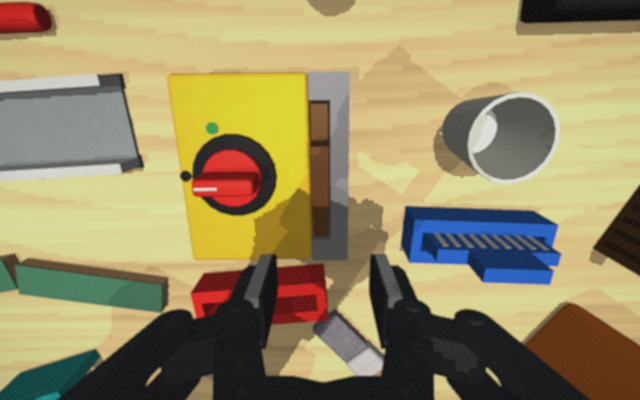

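The wrist view shows the blower at (240,165), the brown tab with slot at (320,170), the knob at (228,186) pointing at the black dot, and the red (260,295) and blue (480,245) holders. The third board matches by height. Next I'll refine these from this view.

```bash
cat >> h.py <<'E'
def rep(im,d,c,name,lo,hi,zt,zlo,zhi,amin=60,roi=None):
    P=cloud(d,c); hsv=cv2.cvtColor(im,cv2.COLOR_RGB2HSV); m=cv2.inRange(hsv,lo,hi); m[(P[...,2]<zlo)|(P[...,2]>zhi)]=0
    if roi: k=np.zeros_like(m); k[roi[1]:roi[3],roi[0]:roi[2]]=1; m*=k
    out=[]
    for q in cv2.findContours(m,cv2.RETR_EXTERNAL,cv2.CHAIN_APPROX_NONE)[0]:
        if cv2.contourArea(q)<amin: continue
        mm=np.zeros_like(m); cv2.drawContours(mm,[q],-1,255,-1); z=np.median(P[...,2][(mm>0)&(m>0)])
        w=ray(c,q[:,0,:],zt)[:,:2]; r=cv2.minAreaRect((w*1000).astype(np.float32)); b=cv2.boxPoints(r)
        e=[b[1]-b[0],b[2]-b[1]]; L=max(e,key=np.linalg.norm); ang=((np.degrees(np.arctan2(L[1],L[0]))+90)%180)-90
        print(name,'uv',q[:,0].mean(0).round(),'c',np.round(r[0],1),'size',np.round(sorted(r[1]),1),'long dir',round(ang,1),'z',round(float(z),3)); out.append((r[0],ang))
    return out
E
python3 - <<'E'
from h import *
im,d,c=load('w1'); A=(im,d,c)
rep(*A,'yellow',(18,110,60),(35,255,255),.08,.06,.1,3000,(150,50,315,300))
rep(*A,'blower',(0,0,60),(180,255,255),.08,.07,.088,3000,(150,50,360,262))
rep(*A,'tab',(0,40,10),(20,255,200),.115,.1,.14,60,(300,90,340,245))
rep(*A,'tab+',(0,40,10),(20,255,140),.115,.02,.14,60,(306,90,332,245))
rep(*A,'slot',(0,0,0),(180,255,255),.08,.0,.073,60,(300,90,340,245))
rep(*A,'knob',(0,150,60),(10,255,255),.124,.115,.14,60,(180,140,280,215))
rep(*A,'red',(0,120,40),(10,255,255),.045,.035,.06,60,(180,250,340,335))
rep(*A,'blue',(105,110,40),(125,255,255),.045,.035,.055,60,(390,190,580,300))
rep(*A,'bluetab',(100,110,40),(125,255,255),.111,.095,.13,60,(390,190,580,300))
P=cloud(d,c);print([P[v,u].round(3) for u,v in((320,110),(320,170),(320,222),(230,187),(515,262),(340,170),(250,110))])
E
```

```text
yellow uv [243. 163.] c [ 609.9 -201.8] size [115.3 168.2] long dir -0.8 z 0.08
blower uv [264. 163.] c [ 609.1 -218.1] size [150.4 169.7] long dir -0.8 z 0.08
tab uv [319. 181.] c [ 609.5 -267.7] size [13.8 61.9] long dir -0.5 z 0.115
tab+ uv [320. 173.] c [ 614.5 -268. ] size [ 15.2 112.8] long dir -0.9 z 0.115
slot uv [323. 152.] c [ 609.8 -267.4] size [ 17.5 121.8] long dir -1.1 z 0.044
knob uv [219. 187.] c [ 610.9 -194.5] size [15.5 47.7] long dir -90.0 z 0.124
red uv [209. 299.] c [ 456.3 -143.8] size [38.7 50.3] long dir -85.4 z 0.045
red uv [300. 301.] c [ 453.4 -236.9] size [56.4 65.5] long dir -86.2 z 0.045
blue uv [474. 235.] c [ 521.9 -435.1] size [ 53.5 153.3] long dir 86.2 z 0.045
bluetab uv [513. 271.] c [ 524.  -434.6] size [21.8 68.9] long dir 85.9 z 0.111
[array([ 0.663, -0.27 ,  0.081]), array([ 0.62 , -0.269,  0.115]), array([ 0.562, -0.267,  0.08 ]), array([ 0.61 , -0.2  ,  0.124]), array([ 0.526, -0.442,  0.099]), array([ 0.611, -0.286,  0.08 ]), array([ 0.664, -0.211,  0.081])]
```

Emit:
carry_out --slide '[[0.037, 0.013, 0], [0.037, 0.013, -0.1], [0.037, 0.013, -0.2], [0.037, 0.013, -0.3], [0.037, 0.013, -0.38], [0.037, 0.013, -0.43], [0.037, 0.013, -0.46], [0.037, 0.013, -0.483], [0.037, 0.013, -0.483], [0.037, 0.013, -0.483]]' --rot '[[0, 0, 0.017], [0, 0, 0.017], [0, 0, 0.017], [0, 0, 0.017], [0, 0, 0.017], [0, 0, 0.017], [0, 0, 0.017], [0, 0, 0.017], [0, 0, 0.017], [0, 0, 0.017]]'

```text
time: 3.95
eef_pos: [0.6099, -0.2677, 0.0871]
eef_rot: [3.141, -0.001, -0.015]
contact_force: [0.1, -0.2, 0.2]
finger_gap: 0.0425
gripper_force: 0.0
```

Emit:
carry_out --slide '[[0, 0, 0], [0, 0, 0], [0, 0, 0], [0, 0, 0], [0, 0, 0], [0, 0, 0], [0, 0, 0], [0, 0, 0], [0, 0, 0], [0, 0, 0]]' --rot '[[0, 0, 0], [0, 0, 0], [0, 0, 0], [0, 0, 0], [0, 0, 0], [0, 0, 0], [0, 0, 0], [0, 0, 0], [0, 0, 0], [0, 0, 0]]' --jaw 1

```text
time: 5.2
eef_pos: [0.6099, -0.2678, 0.0869]
eef_rot: [3.141, -0.001, -0.015]
contact_force: [0.3, -1.5, 5.0]
finger_gap: 0.0127
gripper_force: 59.8
```

Emit:
carry_out --slide '[[0, 0, 0.03], [0, 0, 0.08], [0, 0, 0.14], [0, 0, 0.2], [0, 0, 0.26], [0, 0, 0.32], [0, 0, 0.38], [0, 0, 0.44], [0, 0, 0.5], [0, 0, 0.5]]' --rot '[[0, 0, 0], [0, 0, 0], [0, 0, 0], [0, 0, 0], [0, 0, 0], [0, 0, 0], [0, 0, 0], [0, 0, 0], [0, 0, 0], [0, 0, 0]]'

```text
time: 6.45
eef_pos: [0.61, -0.2677, 0.2384]
eef_rot: [3.14, -0.003, -0.015]
contact_force: [0.1, 0.0, -1.2]
finger_gap: 0.0127
gripper_force: 59.0
```

Emit:
carry_out --slide '[[-0.04, -0.01, 0], [-0.08, -0.02, 0], [-0.12, -0.03, 0], [-0.16, -0.04, 0], [-0.2, -0.05, 0], [-0.24, -0.06, 0], [-0.27, -0.06, 0], [-0.27, -0.06, 0], [-0.27, -0.06, 0], [-0.27, -0.06, 0]]' --rot '[[0, 0, 0.1], [0, 0, 0.2], [0, 0, 0.3], [0, 0, 0.4], [0, 0, 0.5], [0, 0, 0.6], [0, 0, 0.7], [0, 0, 0.79], [0, 0, 0.79], [0, 0, 0.79]]'

```text
time: 7.7
eef_pos: [0.5286, -0.2854, 0.236]
eef_rot: [-3.141, 0.0, 0.398]
contact_force: [0.1, -0.3, -0.6]
finger_gap: 0.0132
gripper_force: 58.9
```

Emit:
carry_out --slide '[[-0.04, -0.01, 0], [-0.08, -0.02, 0], [-0.12, -0.03, 0], [-0.16, -0.04, 0], [-0.2, -0.05, 0], [-0.24, -0.06, 0], [-0.27, -0.06, 0], [-0.27, -0.06, 0], [-0.27, -0.06, 0], [-0.27, -0.06, 0]]' --rot '[[0, 0, 0.1], [0, 0, 0.2], [0, 0, 0.3], [0, 0, 0.4], [0, 0, 0.5], [0, 0, 0.6], [0, 0, 0.7], [0, 0, 0.79], [0, 0, 0.79], [0, 0, 0.79]]'

```text
time: 8.95
eef_pos: [0.4477, -0.3035, 0.2363]
eef_rot: [-3.141, -0.0, 0.812]
contact_force: [-0.4, 0.2, -1.4]
finger_gap: 0.0131
gripper_force: 58.9
```

Emit:
carry_out --slide '[[0, 0, 0], [0, 0, 0], [0, 0, 0], [0, 0, 0], [0, 0, 0], [0, 0, 0], [0, 0, 0], [0, 0, 0], [0, 0, 0], [0, 0, 0]]' --rot '[[0, 0, 0.1], [0, 0, 0.2], [0, 0, 0.3], [0, 0, 0.4], [0, 0, 0.5], [0, 0, 0.6], [0, 0, 0.7], [0, 0, 0.79], [0, 0, 0.79], [0, 0, 0.79]]'

```text
time: 10.2
eef_pos: [0.4477, -0.3035, 0.2363]
eef_rot: [-3.142, -0.0, 1.225]
contact_force: [0.0, -0.5, -0.9]
finger_gap: 0.0128
gripper_force: 58.9
```

Emit:
carry_out --slide '[[0, 0, 0], [0, 0, 0], [0, 0, 0], [0, 0, 0], [0, 0, 0], [0, 0, 0], [0, 0, 0], [0, 0, 0], [0, 0, 0], [0, 0, 0]]' --rot '[[0, 0, 0.1], [0, 0, 0.2], [0, 0, 0.3], [0, 0, 0.4], [0, 0, 0.5], [0, 0, 0.6], [0, 0, 0.7], [0, 0, 0.79], [0, 0, 0.79], [0, 0, 0.79]]'

```text
time: 11.45
eef_pos: [0.4477, -0.3035, 0.2364]
eef_rot: [3.142, 0.0, 1.639]
contact_force: [-0.7, -0.8, -1.2]
finger_gap: 0.0129
gripper_force: 58.9
```

```bash
python3 - <<'E'
from h import *
o=bot.get_obs(); print(o['eef_pos'],np.degrees(o['eef_rot']),o['finger_gap'],o['time'])
A=grab('wrist','w2')
rep(*A,'red',(0,120,40),(10,255,255),.045,.03,.06,60)
E
```

```text
[ 0.44767433 -0.30354023  0.23639094] [1.79998682e+02 1.28933041e-03 9.38904500e+01] 0.012867435303761155 11.45
red uv [349.  71.] c [ 463.3 -207.9] size [ 18.7 121.2] long dir -86.2 z 0.045
red uv [310.  68.] c [ 429.8 -210.2] size [ 14.2 121.2] long dir -86.3 z 0.045
```

View pics/w2.png

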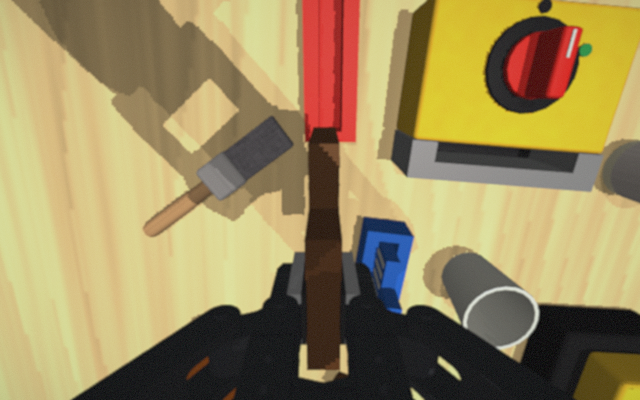

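Emit:
carry_out --slide '[[-0.003, 0.06, 0], [-0.003, 0.12, 0], [-0.003, 0.18, 0], [-0.003, 0.24, 0], [-0.003, 0.3, 0], [-0.003, 0.34, 0], [-0.003, 0.36, 0], [-0.003, 0.36, 0], [-0.003, 0.36, 0], [-0.003, 0.36, 0]]' --rot '[[0, 0, 0], [0, 0, 0], [0, 0, 0], [0, 0, 0], [0, 0, 0], [0, 0, 0], [0, 0, 0], [0, 0, 0], [0, 0, 0], [0, 0, 0]]'

```text
time: 12.75
eef_pos: [0.4467, -0.1959, 0.2363]
eef_rot: [-3.141, -0.0, 1.639]
contact_force: [-0.4, 0.4, -1.3]
finger_gap: 0.0131
gripper_force: 58.9
```

Emit:
carry_out --slide '[[0, 0, -0.06], [0, 0, -0.12], [0, 0, -0.18], [0, 0, -0.24], [0, 0, -0.3], [0, 0, -0.34], [0, 0, -0.37], [0, 0, -0.39], [0, 0, -0.4], [0, 0, -0.4]]' --rot '[[0, 0, 0], [0, 0, 0], [0, 0, 0], [0, 0, 0], [0, 0, 0], [0, 0, 0], [0, 0, 0], [0, 0, 0], [0, 0, 0], [0, 0, 0]]'

```text
time: 14.0
eef_pos: [0.4468, -0.1956, 0.1165]
eef_rot: [3.141, 0.0, 1.64]
contact_force: [-0.2, 0.1, -1.4]
finger_gap: 0.0131
gripper_force: 58.9
```

```bash
python3 - <<'E'
from h import *
o=bot.get_obs(); print(o['eef_pos'],o['contact_force'],o['ft_torque'])
im,d,c=grab('side','s1'); cv2.imwrite('pics/s1c.png',cv2.resize(im[130:240,270:400],None,fx=5,fy=5,interpolation=cv2.INTER_CUBIC)[:,:,::-1])
E
```

```text
[ 0.44682495 -0.19559292  0.11650524] [-0.15776917  0.05641987 -1.37815333] [0.00154513 0.01207398 0.01097619]
```

View pics/s1c.png

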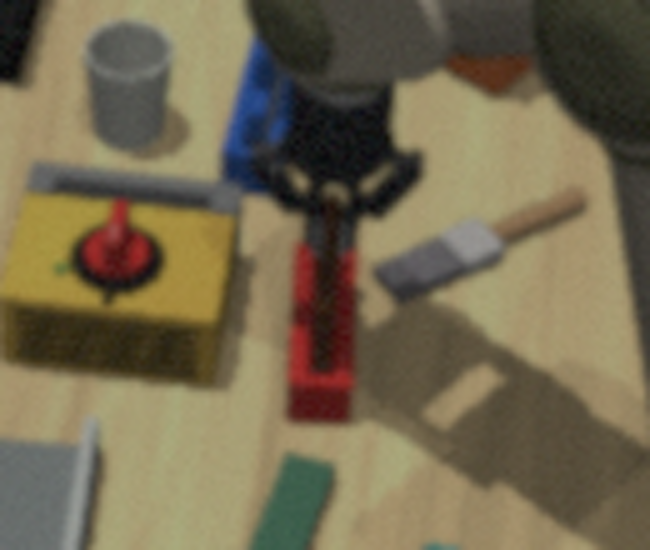

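The filter is entering the red slot cleanly (crop around (325,330)) with no force. I'll lower, release, and rise.

Emit:
carry_out --slide '[[0, 0, -0.02], [0, 0, -0.04], [0, 0, -0.06], [0, 0, -0.08], [0, 0, -0.09], [0, 0, -0.1], [0, 0, -0.105], [0, 0, -0.108], [0, 0, -0.108], [0, 0, -0.108]]' --rot '[[0, 0, 0], [0, 0, 0], [0, 0, 0], [0, 0, 0], [0, 0, 0], [0, 0, 0], [0, 0, 0], [0, 0, 0], [0, 0, 0], [0, 0, 0]]'

```text
time: 15.3
eef_pos: [0.4468, -0.1956, 0.0841]
eef_rot: [3.141, 0.0, 1.64]
contact_force: [0.5, -0.4, -2.3]
finger_gap: 0.0127
gripper_force: 58.9
```

Emit:
carry_out --slide '[[0, 0, 0], [0, 0, 0], [0, 0, 0], [0, 0, 0], [0, 0, 0.05], [0, 0, 0.12], [0, 0, 0.2], [0, 0, 0.3], [0, 0, 0.4], [0, 0, 0.49]]' --rot '[[0, 0, 0], [0, 0, 0], [0, 0, 0], [0, 0, 0], [0, 0, 0], [0, 0, 0], [0, 0, 0], [0, 0, 0], [0, 0, 0], [0, 0, 0]]' --jaw 0

```text
time: 16.55
eef_pos: [0.4467, -0.1955, 0.2333]
eef_rot: [3.14, 0.001, 1.64]
contact_force: [-0.6, -0.5, -0.1]
finger_gap: 0.0429
gripper_force: 0.0
```

Emit:
carry_out --slide '[[0.04, -0.15, 0], [0.09, -0.3, 0], [0.13, -0.45, 0], [0.18, -0.6, 0], [0.22, -0.75, 0], [0.244, -0.833, 0], [0.244, -0.833, 0], [0.244, -0.833, 0], [0.244, -0.833, 0], [0.244, -0.833, 0]]' --rot '[[0, 0, -0.1], [0, 0, -0.2], [0, 0, -0.253], [0, 0, -0.253], [0, 0, -0.253], [0, 0, -0.253], [0, 0, -0.253], [0, 0, -0.253], [0, 0, -0.253], [0, 0, -0.253]]'

```text
time: 17.8
eef_pos: [0.52, -0.4449, 0.2316]
eef_rot: [3.141, 0.0, 1.508]
contact_force: [0.2, -0.2, -0.9]
finger_gap: 0.0431
gripper_force: 0.0
```

```bash
python3 - <<'E'
from h import *
o=bot.get_obs(); print(o['eef_pos'],np.degrees(o['eef_rot']),o['finger_gap'],o['time'])
A=grab('wrist','w3')
rep(*A,'blue',(105,110,40),(125,255,255),.045,.03,.055,60)
rep(*A,'bluetab',(100,110,30),(125,255,255),.111,.1,.13,60)
rep(*A,'bluetabfull',(90,30,10),(130,255,255),.111,.1,.13,60)
E
```

```text
[ 0.5200323  -0.44486223  0.23155608] [1.79984861e+02 1.66739414e-02 8.64056504e+01] 0.04312999936901757 17.8
blue uv [322. 161.] c [ 519.1 -437.5] size [ 49.1 147.3] long dir 86.3 z 0.045
bluetab uv [321. 186.] c [ 519.2 -438. ] size [13.4 61.8] long dir 85.8 z 0.111
bluetabfull uv [321. 186.] c [ 519.2 -438. ] size [13.4 61.8] long dir 85.8 z 0.111
```

View pics/w3.png

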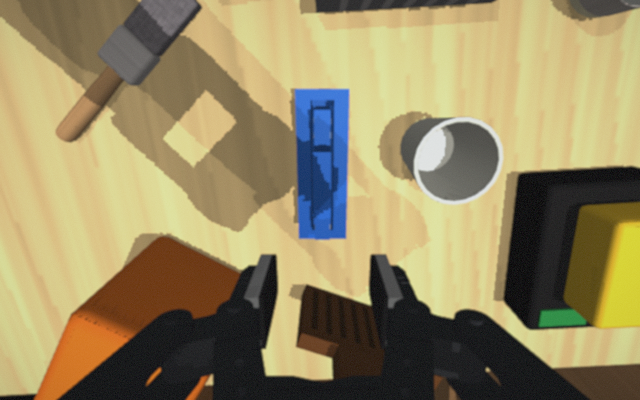

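The view shows the blue holder (322,165) with the blue filter tab at (321,186) between the fingers. The cup at (458,158) is clear of them. Next is the grasp.

Emit:
carry_out --slide '[[-0.003, 0.023, 0], [-0.003, 0.023, -0.1], [-0.003, 0.023, -0.2], [-0.003, 0.023, -0.3], [-0.003, 0.023, -0.38], [-0.003, 0.023, -0.43], [-0.003, 0.023, -0.47], [-0.003, 0.023, -0.495], [-0.003, 0.023, -0.495], [-0.003, 0.023, -0.495]]' --rot '[[0, 0, -0.01], [0, 0, -0.01], [0, 0, -0.01], [0, 0, -0.01], [0, 0, -0.01], [0, 0, -0.01], [0, 0, -0.01], [0, 0, -0.01], [0, 0, -0.01], [0, 0, -0.01]]'

```text
time: 19.1
eef_pos: [0.5193, -0.4388, 0.0832]
eef_rot: [3.141, 0.001, 1.502]
contact_force: [0.6, -0.2, 0.1]
finger_gap: 0.0426
gripper_force: 0.0
```

Emit:
carry_out --slide '[[0, 0, 0], [0, 0, 0], [0, 0, 0], [0, 0, 0], [0, 0, 0], [0, 0, 0], [0, 0, 0], [0, 0, 0], [0, 0, 0], [0, 0, 0]]' --rot '[[0, 0, 0], [0, 0, 0], [0, 0, 0], [0, 0, 0], [0, 0, 0], [0, 0, 0], [0, 0, 0], [0, 0, 0], [0, 0, 0], [0, 0, 0]]' --jaw 1

```text
time: 20.35
eef_pos: [0.5193, -0.4387, 0.083]
eef_rot: [3.141, 0.001, 1.502]
contact_force: [-0.1, 0.6, 5.3]
finger_gap: 0.0128
gripper_force: 59.2
```

Emit:
carry_out --slide '[[0, 0, 0.03], [0, 0, 0.08], [0, 0, 0.14], [0, 0, 0.2], [0, 0, 0.26], [0, 0, 0.32], [0, 0, 0.38], [0, 0, 0.44], [0, 0, 0.5], [0, 0, 0.5]]' --rot '[[0, 0, 0], [0, 0, 0], [0, 0, 0], [0, 0, 0], [0, 0, 0], [0, 0, 0], [0, 0, 0], [0, 0, 0], [0, 0, 0], [0, 0, 0]]'

```text
time: 21.6
eef_pos: [0.5194, -0.4389, 0.2345]
eef_rot: [3.139, 0.002, 1.502]
contact_force: [-0.8, 0.6, -1.5]
finger_gap: 0.0131
gripper_force: 58.5
```

Emit:
carry_out --slide '[[0.01, 0.03, 0], [0.03, 0.06, 0], [0.05, 0.1, 0], [0.07, 0.14, 0], [0.09, 0.18, 0], [0.11, 0.22, 0], [0.13, 0.26, 0], [0.149, 0.285, 0], [0.149, 0.285, 0], [0.149, 0.285, 0]]' --rot '[[0, 0, -0.1], [0, 0, -0.22], [0, 0, -0.34], [0, 0, -0.46], [0, 0, -0.58], [0, 0, -0.7], [0, 0, -0.82], [0, 0, -0.92], [0, 0, -0.966], [0, 0, -0.966]]'

```text
time: 22.85
eef_pos: [0.5634, -0.3533, 0.2321]
eef_rot: [-3.141, 0.0, 0.997]
contact_force: [0.9, 0.2, -1.1]
finger_gap: 0.013
gripper_force: 58.5
```

Emit:
carry_out --slide '[[0.01, 0.03, 0], [0.03, 0.06, 0], [0.05, 0.1, 0], [0.07, 0.14, 0], [0.09, 0.18, 0], [0.11, 0.22, 0], [0.13, 0.26, 0], [0.149, 0.285, 0], [0.149, 0.285, 0], [0.149, 0.285, 0]]' --rot '[[0, 0, -0.1], [0, 0, -0.22], [0, 0, -0.34], [0, 0, -0.46], [0, 0, -0.58], [0, 0, -0.7], [0, 0, -0.82], [0, 0, -0.92], [0, 0, -0.966], [0, 0, -0.966]]'

```text
time: 24.1
eef_pos: [0.6081, -0.2681, 0.2324]
eef_rot: [-3.142, 0.0, 0.491]
contact_force: [0.4, 0.6, -1.6]
finger_gap: 0.0129
gripper_force: 58.5
```

Emit:
carry_out --slide '[[0, 0, 0], [0, 0, 0], [0, 0, 0], [0, 0, 0], [0, 0, 0], [0, 0, 0], [0, 0, 0], [0, 0, 0], [0, 0, 0], [0, 0, 0]]' --rot '[[0, 0, -0.1], [0, 0, -0.22], [0, 0, -0.34], [0, 0, -0.46], [0, 0, -0.58], [0, 0, -0.7], [0, 0, -0.82], [0, 0, -0.92], [0, 0, -0.966], [0, 0, -0.966]]'

```text
time: 25.35
eef_pos: [0.6083, -0.2678, 0.2325]
eef_rot: [3.142, 0.0, -0.015]
contact_force: [-0.5, 0.3, -1.0]
finger_gap: 0.0131
gripper_force: 58.5
```

Emit:
carry_out --slide '[[0, 0, -0.05], [0, 0, -0.1], [0, 0, -0.15], [0, 0, -0.19], [0, 0, -0.22], [0, 0, -0.23], [0, 0, -0.23], [0, 0, -0.23], [0, 0, -0.23], [0, 0, -0.23]]' --rot '[[0, 0, 0], [0, 0, 0], [0, 0, 0], [0, 0, 0], [0, 0, 0], [0, 0, 0], [0, 0, 0], [0, 0, 0], [0, 0, 0], [0, 0, 0]]'

```text
time: 26.6
eef_pos: [0.6085, -0.2676, 0.1637]
eef_rot: [3.141, -0.0, -0.015]
contact_force: [0.7, 0.6, -1.7]
finger_gap: 0.0128
gripper_force: 58.5
```

```bash
python3 - <<'E'
from h import *
o=bot.get_obs(); print(o['eef_pos'],np.degrees(o['eef_rot']),o['contact_force'])
im,d,c=grab('wrist','w4')
A=(im,d,c)
rep(*A,'blower',(0,0,60),(180,255,255),.08,.07,.088,500)
rep(*A,'blue',(95,60,10),(130,255,255),.16,.05,.2,200)
E
```

```text
[ 0.60850398 -0.26755093  0.16368128] [ 1.79990224e+02 -1.33843302e-02 -8.62741571e-01] [ 0.68674422  0.57803063 -1.68086967]
blower uv [588. 174.] c [ 630.4 -444.3] size [50.  69.8] long dir -18.6 z 0.08
blower uv [527. 151.] c [ 643.6 -404.5] size [32.5 71.9] long dir -18.4 z 0.08
blower uv [267. 180.] c [ 609.9 -217.8] size [150.4 167.8] long dir -0.9 z 0.08
blue uv [323. 250.] c [ 609.9 -266.4] size [ 18.7 129.1] long dir -1.2 z 0.192
```

View pics/w4.png

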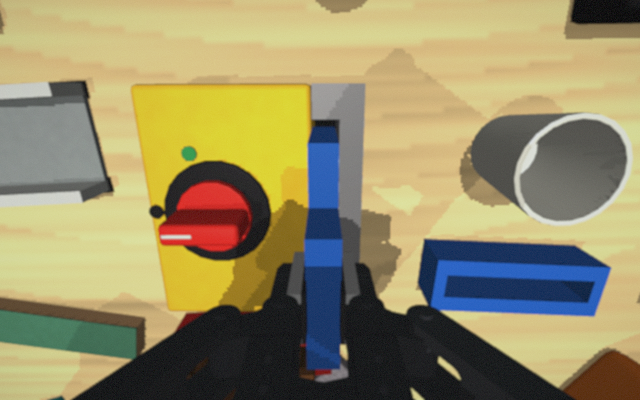

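The filter at (323,200) is over the dark slot with no contact. I'll descend slowly.

Emit:
carry_out --slide '[[0, 0, -0.01], [0, 0, -0.02], [0, 0, -0.03], [0, 0, -0.04], [0, 0, -0.045], [0, 0, -0.05], [0, 0, -0.055], [0, 0, -0.06], [0, 0, -0.065], [0, 0, -0.07]]' --rot '[[0, 0, 0], [0, 0, 0], [0, 0, 0], [0, 0, 0], [0, 0, 0], [0, 0, 0], [0, 0, 0], [0, 0, 0], [0, 0, 0], [0, 0, 0]]'

```text
time: 27.9
eef_pos: [0.6084, -0.2675, 0.1424]
eef_rot: [-3.142, 0.0, -0.015]
contact_force: [-0.3, 0.1, -1.2]
finger_gap: 0.0129
gripper_force: 58.5
```

Emit:
carry_out --slide '[[0, 0, -0.03], [0, 0, -0.06], [0, 0, -0.09], [0, 0, -0.12], [0, 0, -0.14], [0, 0, -0.155], [0, 0, -0.165], [0, 0, -0.175], [0, 0, -0.18], [0, 0, -0.185]]' --rot '[[0, 0, 0], [0, 0, 0], [0, 0, 0], [0, 0, 0], [0, 0, 0], [0, 0, 0], [0, 0, 0], [0, 0, 0], [0, 0, 0], [0, 0, 0]]'

```text
time: 29.15
eef_pos: [0.6085, -0.2676, 0.0871]
eef_rot: [3.141, -0.0, -0.015]
contact_force: [1.4, 0.2, 2.7]
finger_gap: 0.0127
gripper_force: 59.1
```

Emit:
carry_out --slide '[[0, 0, 0], [0, 0, 0], [0, 0, 0], [0, 0, 0], [0, 0, 0.05], [0, 0, 0.12], [0, 0, 0.2], [0, 0, 0.3], [0, 0, 0.4], [0, 0, 0.49]]' --rot '[[0, 0, 0], [0, 0, 0], [0, 0, 0], [0, 0, 0], [0, 0, 0], [0, 0, 0], [0, 0, 0], [0, 0, 0], [0, 0, 0], [0, 0, 0]]' --jaw 0

```text
time: 30.4
eef_pos: [0.6085, -0.2675, 0.2365]
eef_rot: [3.141, -0.002, -0.015]
contact_force: [-0.4, -0.8, -0.6]
finger_gap: 0.043
gripper_force: 0.0
```

```bash
python3 - <<'E'
from h import *
o=bot.get_obs(); print(o['eef_pos'],np.degrees(o['eef_rot']),o['finger_gap'],o['time'])
A=grab('wrist','w5'); B=grab('top','t5')
rep(*A,'tab',(95,60,10),(130,255,255),.115,.09,.14,60,(290,80,350,250))
rep(*A,'slotfil',(95,60,10),(130,255,255),.08,.06,.09,60,(290,80,350,250))
rep(*A,'redh',(0,120,40),(10,255,255),.045,.03,.06,60,(180,250,340,340))
rep(*B,'green',(45,45,30),(88,255,200),.018,.008,.03,200,(0,130,330,260))
rep(*B,'brown',(0,30,10),(25,255,130),.111,.09,.14,20,(320,215,400,260))
rep(*B,'rack',(0,0,60),(180,60,255),.04,.03,.05,60,(195,145,325,205))
E
```

```text
[ 0.60848676 -0.26754221  0.23651009] [ 1.79944367e+02 -8.82005119e-02 -8.66789990e-01] 0.04299978263887141 30.4
tab uv [323. 192.] c [ 609.2 -266.6] size [13.3 64.3] long dir -1.4 z 0.115
slotfil uv [323. 238.] c [ 553.9 -266.1] size [14.5 14.6] long dir -1.0 z 0.08
slotfil uv [323. 134.] c [ 652.2 -266.8] size [13.3 32.6] long dir -0.9 z 0.08
redh uv [213. 299.] c [ 466.8 -136.6] size [28.  56.6] long dir -47.9 z 0.045
redh uv [308. 299.] c [ 455.4 -240. ] size [59.1 59.5] long dir 3.4 z 0.045
green uv [255. 233.] c [465.2 107.4] size [ 65.1 323.4] long dir 89.4 z 0.019
green uv [139. 218.] c [513.5 473. ] size [ 38.8 167. ] long dir -0.4 z 0.019
rack uv [260. 188.] c [600.1  91.3] size [ 12.7 320. ] long dir -87.8 z 0.041
rack uv [260. 162.] c [683.6  95.3] size [ 13.8 316.7] long dir -87.8 z 0.04
```

The clean filter is home: tab top at 0.115 and frame flush at 0.080. The third board has been knocked to about (0.513, 0.473). Next I'll hover over the rack to measure it, then go to that board.

Emit:
carry_out --slide '[[0, 0.1, 0], [0, 0.2, 0], [0, 0.3, 0], [0, 0.4, 0], [0, 0.5, 0], [0, 0.6, 0], [0, 0.6, 0], [0, 0.6, 0], [0, 0.6, 0], [0, 0.6, 0]]' --rot '[[0, 0, 0.05], [0, 0, 0.05], [0, 0, 0.05], [0, 0, 0.05], [0, 0, 0.05], [0, 0, 0.05], [0, 0, 0.05], [0, 0, 0.05], [0, 0, 0.05], [0, 0, 0.05]]' --jaw -0.6

```text
time: 31.75
eef_pos: [0.6084, -0.0882, 0.2339]
eef_rot: [-3.142, 0.0, 0.01]
contact_force: [0.3, -0.5, -1.1]
finger_gap: 0.0682
gripper_force: 0.0
```

Emit:
carry_out --slide '[[0, 0.1, 0], [0, 0.2, 0], [0, 0.3, 0], [0, 0.4, 0], [0, 0.5, 0], [0, 0.6, 0], [0, 0.6, 0], [0, 0.6, 0], [0, 0.6, 0], [0, 0.6, 0]]' --rot '[[0, 0, 0.05], [0, 0, 0.05], [0, 0, 0.05], [0, 0, 0.05], [0, 0, 0.05], [0, 0, 0.05], [0, 0, 0.05], [0, 0, 0.05], [0, 0, 0.05], [0, 0, 0.05]]'

```text
time: 33.0
eef_pos: [0.6085, 0.0917, 0.234]
eef_rot: [3.142, -0.0, 0.036]
contact_force: [0.2, 0.0, 0.3]
finger_gap: 0.0685
gripper_force: 0.0
```

```bash
python3 - <<'E'
from h import *
o=bot.get_obs(); print(o['eef_pos'],np.degrees(o['eef_rot']),o['finger_gap'],o['time'])
A=grab('wrist','w6')
rep(*A,'rack',(0,0,60),(180,255,255),.04,.03,.05,300)
rep(*A,'green',(45,45,30),(88,255,200),.018,.008,.03,800)
E
```

```text
[0.60854731 0.09170643 0.23400848] [ 1.79997109e+02 -2.46865622e-03  2.07163186e+00] 0.06854308190889608 33.0
rack uv [561. 305.] c [ 457.3 -193.4] size [ 47.2 162.1] long dir -85.1 z 0.045
rack uv [324. 178.] c [604.1  92.3] size [ 12.8 320.3] long dir -87.8 z 0.04
rack uv [557. 171.] c [ 608.7 -142.6] size [ 17.8 172.4] long dir -1.6 z 0.041
rack uv [323.  92.] c [686.7  95.5] size [ 10.  320.3] long dir -87.8 z 0.04
green uv [322. 283.] c [468.8  85.1] size [ 55.2 191.7] long dir 85.9 z 0.019
green uv [  6. 264.] c [481.3 456.3] size [ 25.8 112.2] long dir -14.5 z 0.019
```

View pics/w6.png

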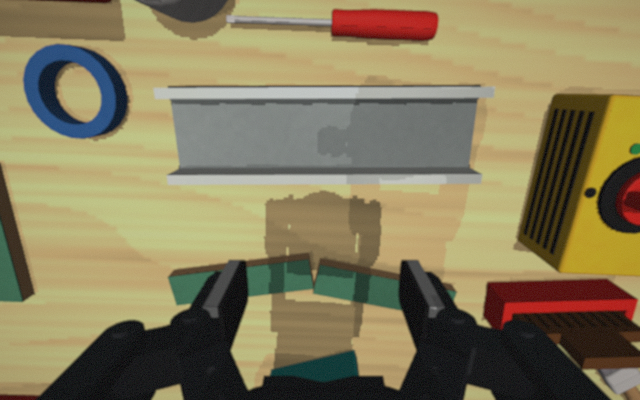

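The view shows the rails at rows 92 and 178 (centre 0.6447, 0.0939, yaw 2.2°), the two boards at the bottom, and the third at the left edge. I'm going to the third board.

Emit:
carry_out --slide '[[-0.03, 0.1, 0], [-0.06, 0.2, 0], [-0.08, 0.3, 0], [-0.11, 0.4, 0], [-0.13, 0.5, 0], [-0.158, 0.635, 0], [-0.158, 0.635, 0], [-0.158, 0.635, 0], [-0.158, 0.635, 0], [-0.158, 0.635, 0]]' --rot '[[0, 0, -0.041], [0, 0, -0.041], [0, 0, -0.041], [0, 0, -0.041], [0, 0, -0.041], [0, 0, -0.041], [0, 0, -0.041], [0, 0, -0.041], [0, 0, -0.041], [0, 0, -0.041]]'

```text
time: 34.3
eef_pos: [0.5613, 0.2822, 0.2341]
eef_rot: [3.142, -0.0, 0.015]
contact_force: [-0.4, -0.1, -0.4]
finger_gap: 0.068
gripper_force: 0.0
```

Emit:
carry_out --slide '[[-0.03, 0.1, 0], [-0.06, 0.2, 0], [-0.08, 0.3, 0], [-0.11, 0.4, 0], [-0.13, 0.5, 0], [-0.158, 0.635, 0], [-0.158, 0.635, 0], [-0.158, 0.635, 0], [-0.158, 0.635, 0], [-0.158, 0.635, 0]]' --rot '[[0, 0, -0.041], [0, 0, -0.041], [0, 0, -0.041], [0, 0, -0.041], [0, 0, -0.041], [0, 0, -0.041], [0, 0, -0.041], [0, 0, -0.041], [0, 0, -0.041], [0, 0, -0.041]]'

```text
time: 35.55
eef_pos: [0.5141, 0.4727, 0.2343]
eef_rot: [-3.141, -0.0, -0.007]
contact_force: [0.1, 0.3, -0.0]
finger_gap: 0.0685
gripper_force: 0.0
```

```bash
python3 - <<'E'
from h import *
o=bot.get_obs(); print(o['eef_pos'],np.degrees(o['eef_rot']),o['finger_gap'],o['time'])
A=grab('wrist','w7')
rep(*A,'green',(45,45,30),(88,255,255),.018,.01,.03,300)
B=grab('top','t7')
rep(*B,'green',(45,45,30),(88,255,200),.018,.008,.03,200,(0,130,330,260))
E
```

```text
[0.51407472 0.47273156 0.23426815] [-1.79994538e+02 -1.20576605e-02 -3.89364029e-01] 0.06850586804055406 35.55
green uv [572. 210.] c [463.3 196.5] size [ 40.  150.9] long dir -80.2 z 0.019
green uv [322. 162.] c [513.9 474.7] size [ 39.1 168.2] long dir -0.3 z 0.019
green uv [259. 234.] c [463.4  98. ] size [ 68.1 342.2] long dir 88.3 z 0.02
green uv [139. 218.] c [513.5 473.7] size [ 37.6 166.9] long dir -0.3 z 0.02
```

View pics/w7.png

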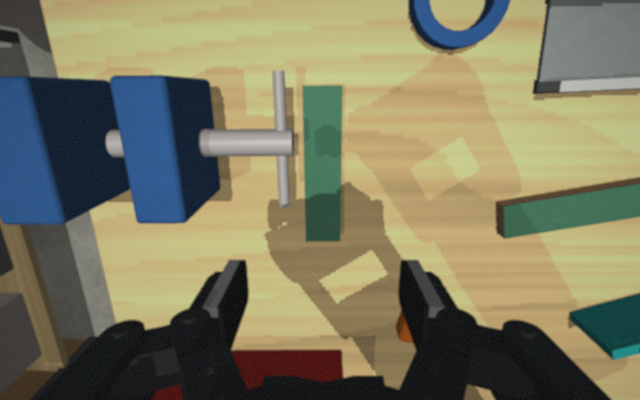

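The view shows the board (322,162) lying next to the vise handle (bar at column 283, rows 70–205). I'll check the clearance.

```bash
python3 - <<'E'
from h import *
im,d,c=load('w7');P=cloud(d,c)
for u,v in((279,80),(281,110),(293,142),(287,142),(270,142),(282,170),(284,200),(240,142),(215,142),(312,230),(332,230)): print(u,v,P[v,u].round(3))
Q=P.reshape(-1,3); k=(Q[:,2]>.025)&(Q[:,2]<.11)&(Q[:,1]>.475)&(Q[:,1]<.56)&(Q[:,0]<.62)&(Q[:,0]>.4); Q=Q[k]
for x in np.arange(.40,.62,.02):
    s=Q[abs(Q[:,0]-x)<.01]
    if len(s): print(round(x,2),'ymin',s[:,1].min().round(3),'z',s[:,2].min().round(3),s[:,2].max().round(3))
E
```

```text
279 80 [0.602 0.51  0.075]
281 110 [0.578 0.51  0.074]
293 142 [0.54  0.507 0.   ]
287 142 [0.552 0.505 0.082]
270 142 [0.552 0.519 0.082]
282 170 [0.526 0.511 0.076]
284 200 [0.497 0.51  0.076]
240 142 [0.552 0.545 0.082]
215 142 [0.552 0.567 0.082]
312 230 [0.443 0.487 0.019]
332 230 [0.443 0.464 0.019]
0.5 ymin 0.507 z 0.07 0.077
0.52 ymin 0.507 z 0.07 0.077
0.54 ymin 0.502 z 0.069 0.084
0.56 ymin 0.501 z 0.065 0.084
0.58 ymin 0.507 z 0.07 0.077
0.6 ymin 0.507 z 0.069 0.077
```

```bash
python3 - <<'E'
from h import *
im,d,c=load('t5');P=cloud(d,c)
for u,v in((130,310),(142,304),(143,302),(100,312)): print(P[v,u].round(3))
im,d,c=load('w7');P=cloud(d,c)
for u,v in((290,358),(320,355),(404,325)): print(P[v,u].round(3))
E
```

```text
[0.241 0.45  0.107]
[0.251 0.452 0.02 ]
[0.257 0.451 0.015]
[0.246 0.481 0.22 ]
[0.261 0.519 0.017]
[0.261 0.48  0.013]
[0.32  0.376 0.028]
```

Emit:
carry_out --slide '[[-0.06, 0.006, 0], [-0.12, 0.006, 0], [-0.18, 0.006, 0], [-0.243, 0.006, 0], [-0.243, 0.006, 0], [-0.243, 0.006, 0], [-0.243, 0.006, 0], [-0.243, 0.006, 0], [-0.243, 0.006, 0], [-0.243, 0.006, 0]]' --rot '[[0, 0, 0], [0, 0, 0], [0, 0, 0], [0, 0, 0], [0, 0, 0], [0, 0, 0], [0, 0, 0], [0, 0, 0], [0, 0, 0], [0, 0, 0]]'

```text
time: 36.9
eef_pos: [0.4408, 0.4753, 0.234]
eef_rot: [-3.142, -0.0, -0.006]
contact_force: [-0.2, -0.2, 0.1]
finger_gap: 0.0683
gripper_force: 0.0
```

Emit:
carry_out --slide '[[0, 0, -0.12], [0, 0, -0.24], [0, 0, -0.36], [0, 0, -0.48], [0, 0, -0.58], [0, 0, -0.66], [0, 0, -0.71], [0, 0, -0.75], [0, 0, -0.77], [0, 0, -0.77]]' --rot '[[0, 0, 0], [0, 0, 0], [0, 0, 0], [0, 0, 0], [0, 0, 0], [0, 0, 0], [0, 0, 0], [0, 0, 0], [0, 0, 0], [0, 0, 0]]'

```text
time: 38.15
eef_pos: [0.4409, 0.4753, 0.0031]
eef_rot: [-3.141, -0.0, -0.006]
contact_force: [-0.1, 0.7, -0.1]
finger_gap: 0.0684
gripper_force: 0.0
```

Emit:
carry_out --slide '[[0, 0, 0], [0, 0, 0], [0, 0, 0], [0, 0, 0], [0, 0, 0], [0, 0, 0], [0, 0, 0], [0, 0, 0], [0, 0, 0], [0, 0, 0]]' --rot '[[0, 0, 0], [0, 0, 0], [0, 0, 0], [0, 0, 0], [0, 0, 0], [0, 0, 0], [0, 0, 0], [0, 0, 0], [0, 0, 0], [0, 0, 0]]' --jaw 1

```text
time: 39.4
eef_pos: [0.4412, 0.4756, 0.004]
eef_rot: [-3.14, -0.001, -0.006]
contact_force: [-0.5, -0.7, 4.5]
finger_gap: 0.0386
gripper_force: 61.5
```

Emit:
carry_out --slide '[[0, -0.02, 0], [0, -0.04, 0], [0, -0.06, 0], [0, -0.08, 0], [0, -0.1, 0], [0, -0.12, 0], [0, -0.14, 0], [0, -0.16, 0], [0, -0.18, 0], [0, -0.2, 0]]' --rot '[[0, 0, 0], [0, 0, 0], [0, 0, 0], [0, 0, 0], [0, 0, 0], [0, 0, 0], [0, 0, 0], [0, 0, 0], [0, 0, 0], [0, 0, 0]]'

```text
time: 40.65
eef_pos: [0.4414, 0.4158, 0.004]
eef_rot: [-3.139, -0.002, -0.006]
contact_force: [-0.5, 3.7, 5.8]
finger_gap: 0.0388
gripper_force: 61.5
```

Emit:
carry_out --slide '[[0, 0, 0], [0, 0, 0], [0, 0, 0], [0, 0, 0], [0, 0, 0.1], [0, 0, 0.25], [0.05, 0, 0.4], [0.1, 0, 0.5], [0.18, 0, 0.5], [0.24, 0, 0.5]]' --rot '[[0, 0, 0], [0, 0, 0], [0, 0, 0], [0, 0, 0], [0, 0, 0], [0, 0, 0], [0, 0, 0], [0, 0, 0], [0, 0, 0], [0, 0, 0]]' --jaw -0.6

```text
time: 41.9
eef_pos: [0.5135, 0.4152, 0.1533]
eef_rot: [-3.141, -0.0, -0.006]
contact_force: [0.2, 0.9, -0.6]
finger_gap: 0.0683
gripper_force: 0.0
```

```bash
python3 - <<'E'
from h import *
o=bot.get_obs(); print(o['eef_pos'],np.degrees(o['eef_rot']),o['finger_gap'],o['time'])
A=grab('wrist','w8')
rep(*A,'green',(45,45,30),(88,255,255),.018,.01,.03,300)
E
```

```text
[0.51354045 0.41519526 0.15325417] [-1.79990221e+02 -2.62324308e-02 -3.34256236e-01] 0.06830495188565577 41.9
green uv [562. 242.] c [462.1 203. ] size [ 40.4 137.8] long dir -80.3 z 0.019
green uv [325. 178.] c [514.4 415.1] size [ 39.3 169.2] long dir -1.0 z 0.019
```

Emit:
carry_out --slide '[[0.003, 0, -0.1], [0.003, 0, -0.2], [0.003, 0, -0.3], [0.003, 0, -0.38], [0.003, 0, -0.44], [0.003, 0, -0.48], [0.003, 0, -0.5], [0.003, 0, -0.5], [0.003, 0, -0.5], [0.003, 0, -0.5]]' --rot '[[0, 0, -0.022], [0, 0, -0.022], [0, 0, -0.022], [0, 0, -0.022], [0, 0, -0.022], [0, 0, -0.022], [0, 0, -0.022], [0, 0, -0.022], [0, 0, -0.022], [0, 0, -0.022]]'

```text
time: 43.2
eef_pos: [0.5139, 0.4154, 0.0036]
eef_rot: [-3.141, -0.001, -0.017]
contact_force: [0.5, -0.6, -0.4]
finger_gap: 0.0684
gripper_force: 0.0
```

Emit:
carry_out --slide '[[0, 0, 0], [0, 0, 0], [0, 0, 0], [0, 0, 0], [0, 0, 0], [0, 0, 0.05], [0, 0, 0.13], [0, 0, 0.22], [0, 0, 0.31], [0, 0, 0.39]]' --rot '[[0, 0, 0], [0, 0, 0], [0, 0, 0], [0, 0, 0], [0, 0, 0], [0, 0, 0], [0, 0, 0], [0, 0, 0], [0, 0, 0], [0, 0, 0]]' --jaw 1

```text
time: 44.45
eef_pos: [0.5135, 0.4152, 0.1215]
eef_rot: [-3.141, -0.0, -0.017]
contact_force: [1.0, 0.1, -1.6]
finger_gap: 0.0387
gripper_force: 61.4
```

Emit:
carry_out --slide '[[0.05, -0.09, 0], [0.1, -0.18, 0], [0.16, -0.28, 0], [0.22, -0.38, 0], [0.28, -0.48, 0], [0.34, -0.58, 0], [0.39, -0.67, 0], [0.422, -0.738, 0], [0.422, -0.738, 0], [0.422, -0.738, 0]]' --rot '[[0, 0, 0.02], [0, 0, 0.04], [0, 0, 0.06], [0, 0, 0.08], [0, 0, 0.107], [0, 0, 0.107], [0, 0, 0.107], [0, 0, 0.107], [0, 0, 0.107], [0, 0, 0.107]]'

```text
time: 45.7
eef_pos: [0.6398, 0.1948, 0.1201]
eef_rot: [-3.141, 0.0, 0.04]
contact_force: [-0.4, 0.2, -0.9]
finger_gap: 0.0378
gripper_force: 61.4
```

Emit:
carry_out --slide '[[0.002, 0, -0.05], [0.002, 0, -0.1], [0.002, 0, -0.15], [0.002, 0, -0.19], [0.002, 0, -0.22], [0.002, 0, -0.235], [0.002, 0, -0.245], [0.002, 0, -0.25], [0.002, 0, -0.253], [0.002, 0, -0.253]]' --rot '[[0, 0, -0.003], [0, 0, -0.003], [0, 0, -0.003], [0, 0, -0.003], [0, 0, -0.003], [0, 0, -0.003], [0, 0, -0.003], [0, 0, -0.003], [0, 0, -0.003], [0, 0, -0.003]]'

```text
time: 46.95
eef_pos: [0.6409, 0.1939, 0.0442]
eef_rot: [-3.142, -0.0, 0.037]
contact_force: [-1.0, -0.6, -1.1]
finger_gap: 0.0385
gripper_force: 61.4
```

Emit:
carry_out --slide '[[0, 0, 0], [0, 0, 0], [0, 0, 0], [0, 0, 0], [0, 0, 0.05], [0, 0, 0.12], [0, 0, 0.2], [0, 0, 0.3], [0, 0, 0.4], [0, 0, 0.5]]' --rot '[[0, 0, 0], [0, 0, 0], [0, 0, 0], [0, 0, 0], [0, 0, 0], [0, 0, 0], [0, 0, 0], [0, 0, 0], [0, 0, 0], [0, 0, 0]]' --jaw -0.3

```text
time: 48.2
eef_pos: [0.6408, 0.1938, 0.1964]
eef_rot: [-3.141, -0.001, 0.037]
contact_force: [0.6, -0.8, -0.2]
finger_gap: 0.0554
gripper_force: 0.0
```

```bash
python3 - <<'E'
from h import *
o=bot.get_obs(); print(o['eef_pos'],np.degrees(o['eef_rot']),o['finger_gap'],o['time'])
A=grab('wrist','w9')
rep(*A,'green',(45,45,30),(88,255,255),.058,.045,.07,300)
rep(*A,'green',(45,45,30),(88,255,255),.018,.01,.025,300)
rep(*A,'rack',(0,0,60),(180,255,255),.04,.03,.05,300)
B=grab('top','t9')
rep(*B,'greent',(45,45,30),(88,255,200),.018,.008,.025,200,(0,130,330,260))
E
```

```text
[0.64081223 0.19384908 0.19641496] [-1.79992578e+02 -7.15264819e-02  2.13235046e+00] 0.05539697385984143 48.2
green uv [323. 177.] c [641.1 195.4] size [ 40. 169.] long dir 2.0 z 0.059
green uv [322. 329.] c [464.4 191.7] size [ 40.2 161.8] long dir -80.1 z 0.019
rack uv [616. 364.] c [ 444.9 -134. ] size [49.7 66.1] long dir 3.3 z 0.044
rack uv [471. 224.] c [606.3  52.4] size [ 13.2 240.9] long dir -87.9 z 0.04
rack uv [281. 225.] c [599.3 233.9] size [14.2 36.8] long dir -87.9 z 0.04
rack uv [277. 136.] c [681.6 236.8] size [10.3 36.8] long dir -87.9 z 0.04
rack uv [485. 135.] c [688.6  55.4] size [ 11.2 240.7] long dir -87.9 z 0.04
greent uv [264. 233.] c [464.1  79.4] size [ 64.2 305.3] long dir 87.0 z 0.019
```

View pics/w9.png

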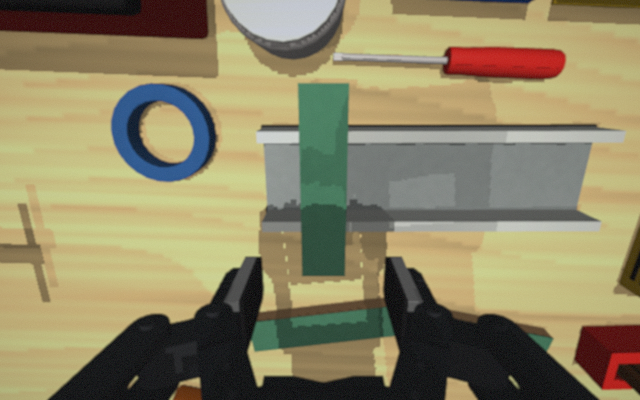

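Board 3 lies flat across the rails (z 0.059), centred and square. Next is the left board on the bench (322,330).

Emit:
carry_out --slide '[[-0.04, 0, 0], [-0.08, 0, 0], [-0.12, 0, 0], [-0.16, 0, 0], [-0.2, 0, 0], [-0.24, -0.01, 0], [-0.29, -0.013, 0], [-0.29, -0.013, 0], [-0.29, -0.013, 0], [-0.29, -0.013, 0]]' --rot '[[0, 0, 0.1], [0, 0, 0.2], [0, 0, 0.3], [0, 0, 0.4], [0, 0, 0.5], [0, 0, 0.6], [0, 0, 0.7], [0, 0, 0.8], [0, 0, 0.814], [0, 0, 0.814]]' --jaw -0.6

```text
time: 49.55
eef_pos: [0.5539, 0.1899, 0.194]
eef_rot: [-3.142, 0.0, 0.463]
contact_force: [-0.4, -0.4, 0.8]
finger_gap: 0.0684
gripper_force: 0.0
```

Emit:
carry_out --slide '[[-0.04, 0, 0], [-0.08, 0, 0], [-0.12, 0, 0], [-0.16, 0, 0], [-0.2, 0, 0], [-0.24, -0.01, 0], [-0.29, -0.013, 0], [-0.29, -0.013, 0], [-0.29, -0.013, 0], [-0.29, -0.013, 0]]' --rot '[[0, 0, 0.1], [0, 0, 0.2], [0, 0, 0.3], [0, 0, 0.4], [0, 0, 0.5], [0, 0, 0.6], [0, 0, 0.7], [0, 0, 0.8], [0, 0, 0.814], [0, 0, 0.814]]'

```text
time: 50.8
eef_pos: [0.467, 0.186, 0.194]
eef_rot: [-3.142, 0.0, 0.888]
contact_force: [0.9, 0.6, -0.5]
finger_gap: 0.0681
gripper_force: 0.0
```

Emit:
carry_out --slide '[[0, 0, 0], [0, 0, 0], [0, 0, 0], [0, 0, 0], [0, 0, 0], [0, 0, 0], [0, 0, 0], [0, 0, 0], [0, 0, 0], [0, 0, 0]]' --rot '[[0, 0, 0.1], [0, 0, 0.2], [0, 0, 0.3], [0, 0, 0.4], [0, 0, 0.5], [0, 0, 0.6], [0, 0, 0.7], [0, 0, 0.8], [0, 0, 0.814], [0, 0, 0.814]]'

```text
time: 52.05
eef_pos: [0.4669, 0.1861, 0.194]
eef_rot: [-3.141, 0.0, 1.315]
contact_force: [0.5, 0.8, 0.4]
finger_gap: 0.0688
gripper_force: 0.0
```

Emit:
carry_out --slide '[[0, 0, 0], [0, 0, 0], [0, 0, 0], [0, 0, 0], [0, 0, 0], [0, 0, 0], [0, 0, 0], [0, 0, 0], [0, 0, 0], [0, 0, 0]]' --rot '[[0, 0, 0.1], [0, 0, 0.2], [0, 0, 0.3], [0, 0, 0.4], [0, 0, 0.5], [0, 0, 0.6], [0, 0, 0.7], [0, 0, 0.8], [0, 0, 0.814], [0, 0, 0.814]]'

```text
time: 53.3
eef_pos: [0.4669, 0.1861, 0.1941]
eef_rot: [-3.142, 0.0, 1.741]
contact_force: [0.8, 1.2, 0.3]
finger_gap: 0.0686
gripper_force: 0.0
```

```bash
python3 - <<'E'
from h import *
o=bot.get_obs(); print(o['eef_pos'],np.degrees(o['eef_rot']),o['finger_gap'],o['time'])
A=grab('wrist','w10')
rep(*A,'green',(45,45,30),(88,255,255),.018,.01,.025,300)
E
```

```text
[0.4668601  0.18605292 0.19408888] [-1.79999266e+02  4.49997877e-04  9.97399797e+01] 0.0686095748423005 53.3
green uv [308. 231.] c [463.  101.6] size [ 70.2 342.8] long dir 88.7 z 0.019
```

```bash
cat >> h.py <<'E'
def board(A,ylo,yhi):
    im,d,c=A; P=cloud(d,c); d=d.copy(); d[(P[...,1]<ylo)|(P[...,1]>yhi)]=0
    return rep(im,d,c,f'b[{ylo},{yhi}]',(45,45,30),(88,255,255),.018,.01,.025,300)
E
python3 - <<'E'
from h import *
A=load('w10'); board(A,.115,.4); board(A,-.2,.085)
im,d,c=A; P=cloud(d,c); m=cv2.inRange(cv2.cvtColor(im,cv2.COLOR_RGB2HSV),(45,45,30),(88,255,255))>0
m&=(P[...,2]>.01)&(P[...,2]<.025)
v,u=np.nonzero(m); W=ray(c,np.c_[u,v],.018)*1000
for n,a in(('1',99.7),('2',79.5)):
    t=np.array([np.cos(np.radians(a)),np.sin(np.radians(a))]); s=W[:,:2]@t; k=(W[:,1]>120) if n=='1' else (W[:,1]<75)
    print(n,'along range',s[k].min(),s[k].max(),'across',(W[k,:2]@[-t[1],t[0]]).min(),(W[k,:2]@[-t[1],t[0]]).max())
    i=s[k].argmax() if n=='1' else s[k].argmin(); S=(s[k].max()-85) if n=='1' else s[k].min()+85
    q=W[k,:2]@[-t[1],t[0]]; Q=(np.percentile(q,.5)+np.percentile(q,99.5))/2; print('centre',S*t+Q*np.array([-t[1],t[0]]))
E
```

```text
b[0.115,0.4] uv [321. 164.] c [464.2 190.7] size [ 39.6 160.4] long dir -80.3 z 0.019
b[-0.2,0.085] uv [288. 324.] c [456.4   8.3] size [ 39.8 160.6] long dir 79.5 z 0.019
1 along range 35.29368659578237 189.97706622555555 across -788.8047633770336 -327.5734870622963
centre [400.823312   175.01362508]
2 along range 11.009419057794556 162.1885263046824 across -467.17551017699464 -322.43925411662434
centre [408.68723203  21.89878373]
```

Emit:
carry_out --slide '[[-0.006, 0, -0.1], [-0.006, 0, -0.2], [-0.006, 0, -0.3], [-0.006, 0, -0.4], [-0.006, 0, -0.5], [-0.006, 0, -0.57], [-0.006, 0, -0.61], [-0.006, 0, -0.63], [-0.006, 0, -0.637], [-0.006, 0, -0.637]]' --rot '[[0, 0, 0], [0, 0, 0], [0, 0, 0], [0, 0, 0], [0, 0, 0], [0, 0, 0], [0, 0, 0], [0, 0, 0], [0, 0, 0], [0, 0, 0]]'

```text
time: 54.6
eef_pos: [0.4654, 0.1861, 0.0034]
eef_rot: [3.141, 0.0, 1.742]
contact_force: [0.0, 0.4, -1.2]
finger_gap: 0.0683
gripper_force: 0.0
```

Emit:
carry_out --slide '[[0, 0, 0], [0, 0, 0], [0, 0, 0], [0, 0, 0], [0, 0, 0], [0, 0, 0.05], [0, 0, 0.13], [0, 0, 0.22], [0, 0, 0.31], [0, 0, 0.39]]' --rot '[[0, 0, 0], [0, 0, 0], [0, 0, 0], [0, 0, 0], [0, 0, 0], [0, 0, 0], [0, 0, 0], [0, 0, 0], [0, 0, 0], [0, 0, 0]]' --jaw 1

```text
time: 55.85
eef_pos: [0.4651, 0.1861, 0.1219]
eef_rot: [3.14, -0.0, 1.742]
contact_force: [0.2, -0.6, -1.2]
finger_gap: 0.0386
gripper_force: 60.5
```

Emit:
carry_out --slide '[[0.03, -0.02, 0], [0.06, -0.04, 0], [0.1, -0.06, 0], [0.14, -0.08, 0], [0.18, -0.1, 0], [0.22, -0.12, 0], [0.26, -0.14, 0], [0.3, -0.153, 0], [0.3, -0.153, 0], [0.3, -0.153, 0]]' --rot '[[0, 0, 0.1], [0, 0, 0.2], [0, 0, 0.3], [0, 0, 0.4], [0, 0, 0.5], [0, 0, 0.6], [0, 0, 0.7], [0, 0, 0.8], [0, 0, 0.9], [0, 0, 0.916]]'

```text
time: 57.1
eef_pos: [0.555, 0.1401, 0.1206]
eef_rot: [3.141, 0.0, 2.222]
contact_force: [0.5, 0.2, 0.0]
finger_gap: 0.0389
gripper_force: 60.5
```

Emit:
carry_out --slide '[[0.03, -0.02, 0], [0.06, -0.04, 0], [0.1, -0.06, 0], [0.14, -0.08, 0], [0.18, -0.1, 0], [0.22, -0.12, 0], [0.26, -0.14, 0], [0.3, -0.153, 0], [0.3, -0.153, 0], [0.3, -0.153, 0]]' --rot '[[0, 0, 0.1], [0, 0, 0.2], [0, 0, 0.3], [0, 0, 0.4], [0, 0, 0.5], [0, 0, 0.6], [0, 0, 0.7], [0, 0, 0.8], [0, 0, 0.9], [0, 0, 0.916]]'

```text
time: 58.35
eef_pos: [0.6449, 0.0943, 0.1203]
eef_rot: [-3.142, -0.0, 2.701]
contact_force: [0.2, -0.0, -0.5]
finger_gap: 0.0384
gripper_force: 60.4
```

Emit:
carry_out --slide '[[0, 0, 0], [0, 0, 0], [0, 0, 0], [0, 0, 0], [0, 0, 0], [0, 0, 0], [0, 0, 0], [0, 0, 0], [0, 0, 0], [0, 0, 0]]' --rot '[[0, 0, 0.1], [0, 0, 0.2], [0, 0, 0.3], [0, 0, 0.4], [0, 0, 0.5], [0, 0, 0.6], [0, 0, 0.7], [0, 0, 0.8], [0, 0, 0.9], [0, 0, 0.916]]'

```text
time: 59.6
eef_pos: [0.6449, 0.0944, 0.1203]
eef_rot: [-3.142, 0.0, -3.103]
contact_force: [-0.5, -0.1, -0.7]
finger_gap: 0.0388
gripper_force: 60.4
```

Emit:
carry_out --slide '[[0, 0, -0.05], [0, 0, -0.1], [0, 0, -0.15], [0, 0, -0.19], [0, 0, -0.22], [0, 0, -0.235], [0, 0, -0.245], [0, 0, -0.25], [0, 0, -0.254], [0, 0, -0.254]]' --rot '[[0, 0, 0], [0, 0, 0], [0, 0, 0], [0, 0, 0], [0, 0, 0], [0, 0, 0], [0, 0, 0], [0, 0, 0], [0, 0, 0], [0, 0, 0]]'

```text
time: 60.85
eef_pos: [0.6451, 0.0942, 0.0439]
eef_rot: [-3.142, 0.0, -3.102]
contact_force: [-0.1, -0.1, -0.9]
finger_gap: 0.0384
gripper_force: 60.4
```

Emit:
carry_out --slide '[[0, 0, 0], [0, 0, 0], [0, 0, 0], [0, 0, 0], [0, 0, 0.05], [0, 0, 0.12], [0, 0, 0.2], [0, 0, 0.3], [0, 0, 0.4], [0, 0, 0.5]]' --rot '[[0, 0, 0], [0, 0, 0], [0, 0, 0], [0, 0, 0], [0, 0, 0], [0, 0, 0], [0, 0, 0], [0, 0, 0], [0, 0, 0], [0, 0, 0]]' --jaw -0.3

```text
time: 62.1
eef_pos: [0.645, 0.0943, 0.1961]
eef_rot: [-3.141, 0.001, -3.102]
contact_force: [0.4, -0.4, -0.6]
finger_gap: 0.0556
gripper_force: 0.0
```

```bash
python3 - <<'E'
from h import *
o=bot.get_obs(); print(o['eef_pos'],np.degrees(o['eef_rot']),o['finger_gap'],o['time'])
A=grab('wrist','w11')
rep(*A,'green',(45,45,30),(88,255,255),.058,.045,.07,300)
board(A,-.3,.4); B=grab('top','t11'); board(B,-.3,.4)
E
```

```text
[0.64502084 0.09428781 0.19611674] [-1.79993669e+02  7.39846116e-02 -1.77744539e+02] 0.05560729371795348 62.1
green uv [323. 179.] c [646.2  95. ] size [ 39.9 169.2] long dir 2.2 z 0.059
green uv [441. 177.] c [642.1 194.7] size [ 40.5 170. ] long dir 2.0 z 0.059
b[-0.3,0.4] uv [287. 235.] c [457.2  11.7] size [ 38.8 167.3] long dir 79.4 z 0.019
```

Emit:
carry_out --slide '[[-0.04, -0.02, 0], [-0.08, -0.04, 0], [-0.12, -0.06, 0], [-0.16, -0.08, 0], [-0.2, -0.1, 0], [-0.25, -0.12, 0], [-0.312, -0.137, 0], [-0.312, -0.137, 0], [-0.312, -0.137, 0], [-0.312, -0.137, 0]]' --rot '[[0, 0, -0.1], [0, 0, -0.2], [0, 0, -0.3], [0, 0, -0.4], [0, 0, -0.5], [0, 0, -0.6], [0, 0, -0.7], [0, 0, -0.8], [0, 0, -0.857], [0, 0, -0.857]]' --jaw -0.6

```text
time: 63.45
eef_pos: [0.5515, 0.0532, 0.1937]
eef_rot: [-3.142, -0.0, 2.733]
contact_force: [-0.6, -0.2, 0.5]
finger_gap: 0.0682
gripper_force: 0.0
```

Emit:
carry_out --slide '[[-0.04, -0.02, 0], [-0.08, -0.04, 0], [-0.12, -0.06, 0], [-0.16, -0.08, 0], [-0.2, -0.1, 0], [-0.25, -0.12, 0], [-0.312, -0.137, 0], [-0.312, -0.137, 0], [-0.312, -0.137, 0], [-0.312, -0.137, 0]]' --rot '[[0, 0, -0.1], [0, 0, -0.2], [0, 0, -0.3], [0, 0, -0.4], [0, 0, -0.5], [0, 0, -0.6], [0, 0, -0.7], [0, 0, -0.8], [0, 0, -0.857], [0, 0, -0.857]]'

```text
time: 64.7
eef_pos: [0.4578, 0.012, 0.1938]
eef_rot: [3.142, 0.0, 2.283]
contact_force: [0.6, -0.7, -0.0]
finger_gap: 0.0686
gripper_force: 0.0
```

Emit:
carry_out --slide '[[0, 0, 0], [0, 0, 0], [0, 0, 0], [0, 0, 0], [0, 0, 0], [0, 0, 0], [0, 0, 0], [0, 0, 0], [0, 0, 0], [0, 0, 0]]' --rot '[[0, 0, -0.1], [0, 0, -0.2], [0, 0, -0.3], [0, 0, -0.4], [0, 0, -0.5], [0, 0, -0.6], [0, 0, -0.7], [0, 0, -0.8], [0, 0, -0.857], [0, 0, -0.857]]'

```text
time: 65.95
eef_pos: [0.4579, 0.0121, 0.1938]
eef_rot: [-3.142, -0.0, 1.835]
contact_force: [-0.3, -0.4, 0.5]
finger_gap: 0.0688
gripper_force: 0.0
```

Emit:
carry_out --slide '[[0, 0, 0], [0, 0, 0], [0, 0, 0], [0, 0, 0], [0, 0, 0], [0, 0, 0], [0, 0, 0], [0, 0, 0], [0, 0, 0], [0, 0, 0]]' --rot '[[0, 0, -0.1], [0, 0, -0.2], [0, 0, -0.3], [0, 0, -0.4], [0, 0, -0.5], [0, 0, -0.6], [0, 0, -0.7], [0, 0, -0.8], [0, 0, -0.857], [0, 0, -0.857]]'

```text
time: 67.2
eef_pos: [0.4578, 0.012, 0.1938]
eef_rot: [3.142, -0.0, 1.387]
contact_force: [-0.1, -0.1, -0.8]
finger_gap: 0.0685
gripper_force: 0.0
```

```bash
python3 - <<'E'
from h import *
o=bot.get_obs(); print(o['eef_pos'],np.degrees(o['eef_rot']),o['finger_gap'],o['time'])
A=grab('wrist','w12'); board(A,-.3,.4)
E
```

```text
[0.45784907 0.01204738 0.19379182] [ 1.79999573e+02 -1.32341314e-03  7.94518630e+01] 0.06851404556100699 67.2
b[-0.3,0.4] uv [323. 169.] c [457.7  12.7] size [ 39.5 169.4] long dir 79.5 z 0.019
```

Emit:
carry_out --slide '[[0, 0.002, -0.1], [0, 0.002, -0.2], [0, 0.002, -0.3], [0, 0.002, -0.4], [0, 0.002, -0.5], [0, 0.002, -0.57], [0, 0.002, -0.61], [0, 0.002, -0.63], [0, 0.002, -0.636], [0, 0.002, -0.636]]' --rot '[[0, 0, 0], [0, 0, 0], [0, 0, 0], [0, 0, 0], [0, 0, 0], [0, 0, 0], [0, 0, 0], [0, 0, 0], [0, 0, 0], [0, 0, 0]]'

```text
time: 68.5
eef_pos: [0.4582, 0.0126, 0.0034]
eef_rot: [3.141, 0.0, 1.386]
contact_force: [0.1, -0.4, 0.2]
finger_gap: 0.0688
gripper_force: 0.0
```

Emit:
carry_out --slide '[[0, 0, 0], [0, 0, 0], [0, 0, 0], [0, 0, 0], [0, 0, 0], [0, 0, 0.05], [0, 0, 0.13], [0, 0, 0.22], [0, 0, 0.31], [0, 0, 0.39]]' --rot '[[0, 0, 0], [0, 0, 0], [0, 0, 0], [0, 0, 0], [0, 0, 0], [0, 0, 0], [0, 0, 0], [0, 0, 0], [0, 0, 0], [0, 0, 0]]' --jaw 1

```text
time: 69.75
eef_pos: [0.4579, 0.0127, 0.1219]
eef_rot: [3.14, 0.0, 1.386]
contact_force: [0.8, 0.3, -0.4]
finger_gap: 0.0385
gripper_force: 60.4
```

Emit:
carry_out --slide '[[0.04, 0, 0], [0.08, -0.01, 0], [0.12, -0.01, 0], [0.16, -0.02, 0], [0.2, -0.02, 0], [0.24, -0.02, 0], [0.28, -0.031, 0], [0.318, -0.031, 0], [0.318, -0.031, 0], [0.318, -0.031, 0]]' --rot '[[0, 0, -0.1], [0, 0, -0.2], [0, 0, -0.3], [0, 0, -0.4], [0, 0, -0.5], [0, 0, -0.6], [0, 0, -0.7], [0, 0, -0.8], [0, 0, -0.859], [0, 0, -0.859]]'

```text
time: 71.0
eef_pos: [0.5528, 0.0034, 0.1203]
eef_rot: [-3.141, 0.0, 0.937]
contact_force: [0.2, -0.9, -1.9]
finger_gap: 0.0386
gripper_force: 60.5
```

Emit:
carry_out --slide '[[0.04, 0, 0], [0.08, -0.01, 0], [0.12, -0.01, 0], [0.16, -0.02, 0], [0.2, -0.02, 0], [0.24, -0.02, 0], [0.28, -0.031, 0], [0.318, -0.031, 0], [0.318, -0.031, 0], [0.318, -0.031, 0]]' --rot '[[0, 0, -0.1], [0, 0, -0.2], [0, 0, -0.3], [0, 0, -0.4], [0, 0, -0.5], [0, 0, -0.6], [0, 0, -0.7], [0, 0, -0.8], [0, 0, -0.859], [0, 0, -0.859]]'

```text
time: 72.25
eef_pos: [0.6481, -0.0058, 0.12]
eef_rot: [-3.141, 0.0, 0.487]
contact_force: [-0.3, 0.0, -1.4]
finger_gap: 0.0387
gripper_force: 60.5
```

Emit:
carry_out --slide '[[0, 0, 0], [0, 0, 0], [0, 0, 0], [0, 0, 0], [0, 0, 0], [0, 0, 0], [0, 0, 0], [0, 0, 0], [0, 0, 0], [0, 0, 0]]' --rot '[[0, 0, -0.1], [0, 0, -0.2], [0, 0, -0.3], [0, 0, -0.4], [0, 0, -0.5], [0, 0, -0.6], [0, 0, -0.7], [0, 0, -0.8], [0, 0, -0.859], [0, 0, -0.859]]'

```text
time: 73.5
eef_pos: [0.6484, -0.0059, 0.1201]
eef_rot: [-3.142, 0.0, 0.037]
contact_force: [0.4, -0.3, -0.4]
finger_gap: 0.0386
gripper_force: 60.5
```

Emit:
carry_out --slide '[[0, 0, -0.05], [0, 0, -0.1], [0, 0, -0.15], [0, 0, -0.19], [0, 0, -0.22], [0, 0, -0.235], [0, 0, -0.245], [0, 0, -0.25], [0, 0, -0.254], [0, 0, -0.254]]' --rot '[[0, 0, 0], [0, 0, 0], [0, 0, 0], [0, 0, 0], [0, 0, 0], [0, 0, 0], [0, 0, 0], [0, 0, 0], [0, 0, 0], [0, 0, 0]]'

```text
time: 74.75
eef_pos: [0.6487, -0.0059, 0.0439]
eef_rot: [3.142, -0.0, 0.037]
contact_force: [0.0, -0.2, -1.2]
finger_gap: 0.0387
gripper_force: 60.5
```

Emit:
carry_out --slide '[[0, 0, 0], [0, 0, 0], [0, 0, 0], [0, 0, 0], [0, 0, 0.05], [0, 0, 0.12], [0, 0, 0.2], [0, 0, 0.3], [0, 0, 0.4], [0, 0, 0.5]]' --rot '[[0, 0, 0], [0, 0, 0], [0, 0, 0], [0, 0, 0], [0, 0, 0], [0, 0, 0], [0, 0, 0], [0, 0, 0], [0, 0, 0], [0, 0, 0]]' --jaw -0.3

```text
time: 76.0
eef_pos: [0.6486, -0.0059, 0.1961]
eef_rot: [3.141, -0.001, 0.037]
contact_force: [0.1, 0.2, 0.1]
finger_gap: 0.0551
gripper_force: 0.0
```

```bash
python3 - <<'E'
from h import *
o=bot.get_obs(); print(o['eef_pos'],np.degrees(o['eef_rot']),o['finger_gap'],o['time'])
A=grab('wrist','w13')
rep(*A,'green',(45,45,30),(88,255,255),.058,.045,.07,300)
rep(*A,'rack',(0,0,60),(180,255,255),.04,.033,.047,100)
rep(*A,'knob',(0,150,60),(10,255,255),.124,.115,.14,60)
rep(*A,'blower',(0,0,60),(180,255,255),.08,.07,.088,3000)
rep(*A,'tab',(95,60,10),(130,255,255),.115,.09,.14,60)
B=grab('top','t13')
rep(*B,'green',(45,45,30),(88,255,200),.058,.04,.07,100)
E
```

```text
[ 0.64864225 -0.00594455  0.19610057] [ 1.79982373e+02 -7.33467306e-02  2.10217695e+00] 0.05505957965794067 76.0
green uv [323. 179.] c [648.1  -4.5] size [ 39.8 169.2] long dir 2.1 z 0.059
green uv [204. 176.] c [645.5  95.6] size [ 41.3 168.8] long dir 2.2 z 0.059
green uv [ 87. 178.] c [641.4 195.5] size [ 41.4 169.8] long dir 2.1 z 0.059
rack uv [553. 349.] c [ 472.6 -261.2] size [15.5 43. ] long dir 49.7 z 0.044
rack uv [ 62. 226.] c [599.  240.8] size [12.2 23.6] long dir -88.0 z 0.04
rack uv [366. 225.] c [610.1 -47.7] size [13.2 39.7] long dir -86.4 z 0.04
rack uv [461. 256.] c [ 581.1 -141.7] size [  7.5 116.3] long dir -0.5 z 0.039
rack uv [526. 159.] c [ 680.1 -191.7] size [ 77.3 162.5] long dir -56.9 z 0.041
rack uv [ 39. 137.] c [681.3 243.9] size [10.3 23.7] long dir -88.0 z 0.04
rack uv [370. 136.] c [692.4 -44.2] size [10.3 40.4] long dir -88.0 z 0.04
rack uv [134. 176.] c [642.4 152.4] size [ 56.7 171.7] long dir 2.2 z 0.041
rack uv [249. 175.] c [648.8  47.9] size [ 61.1 168.1] long dir 2.5 z 0.04
rack uv [637.  28.] c [ 782.5 -247.8] size [ 6.1 33. ] long dir 18.2 z 0.036
rack uv [72. 33.] c [763.8 200.4] size [18.1 64.3] long dir -45.3 z 0.04
knob uv [578. 272.] c [ 611.9 -188.3] size [17.6 52.8] long dir 89.3 z 0.124
blower uv [561. 242.] c [ 609.1 -214.9] size [156.2 171.8] long dir -0.7 z 0.08
tab uv [634. 273.] c [ 605.4 -235.5] size [13.1 51.2] long dir 18.2 z 0.095
green uv [227. 175.] c [641.9 193.8] size [ 40.2 167.6] long dir 1.4 z 0.06
```

View pics/w13.png

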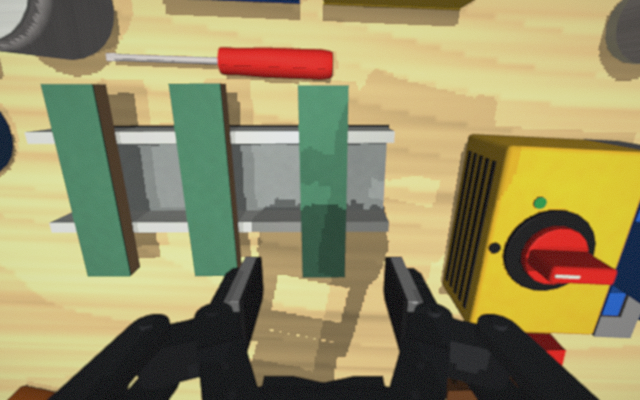

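All three boards lie square at 0.059 with 60 mm gaps (columns 90, 205 and 323), and the knob at (560,255) is still off. Next is the knob.

Emit:
carry_out --slide '[[0, -0.05, 0], [-0.02, -0.1, 0], [-0.02, -0.15, 0], [-0.03, -0.2, 0], [-0.04, -0.25, 0], [-0.063, -0.312, 0], [-0.063, -0.312, 0], [-0.063, -0.312, 0], [-0.063, -0.312, 0], [-0.063, -0.312, 0]]' --rot '[[0, 0, 0.15], [0, 0, 0.3], [0, 0, 0.45], [0, 0, 0.6], [0, 0, 0.75], [0, 0, 0.9], [0, 0, 0.967], [0, 0, 0.967], [0, 0, 0.967], [0, 0, 0.967]]' --jaw 0

```text
time: 77.35
eef_pos: [0.6299, -0.099, 0.1938]
eef_rot: [-3.142, 0.0, 0.543]
contact_force: [-0.7, -0.8, -0.7]
finger_gap: 0.0426
gripper_force: 0.0
```

Emit:
carry_out --slide '[[0, -0.05, 0], [-0.02, -0.1, 0], [-0.02, -0.15, 0], [-0.03, -0.2, 0], [-0.04, -0.25, 0], [-0.063, -0.312, 0], [-0.063, -0.312, 0], [-0.063, -0.312, 0], [-0.063, -0.312, 0], [-0.063, -0.312, 0]]' --rot '[[0, 0, 0.15], [0, 0, 0.3], [0, 0, 0.45], [0, 0, 0.6], [0, 0, 0.75], [0, 0, 0.9], [0, 0, 0.967], [0, 0, 0.967], [0, 0, 0.967], [0, 0, 0.967]]'

```text
time: 78.6
eef_pos: [0.611, -0.1926, 0.1938]
eef_rot: [-3.142, -0.0, 1.049]
contact_force: [-0.5, -0.1, -0.8]
finger_gap: 0.0429
gripper_force: 0.0
```

Emit:
carry_out --slide '[[0, 0, 0], [0, 0, 0], [0, 0, 0], [0, 0, 0], [0, 0, 0], [0, 0, 0], [0, 0, 0], [0, 0, 0], [0, 0, 0], [0, 0, 0]]' --rot '[[0, 0, 0.15], [0, 0, 0.3], [0, 0, 0.45], [0, 0, 0.6], [0, 0, 0.75], [0, 0, 0.9], [0, 0, 0.967], [0, 0, 0.967], [0, 0, 0.967], [0, 0, 0.967]]'

```text
time: 79.85
eef_pos: [0.6109, -0.1931, 0.1938]
eef_rot: [-3.142, -0.0, 1.555]
contact_force: [-0.3, 0.3, -0.6]
finger_gap: 0.0428
gripper_force: 0.0
```

```bash
python3 - <<'E'
from h import *
o=bot.get_obs(); print(o['eef_pos'],np.degrees(o['eef_rot']),o['finger_gap'],o['time'])
A=grab('wrist','w14')
rep(*A,'knob',(0,150,60),(10,255,255),.124,.118,.14,60)
rep(*A,'knoball',(0,150,60),(10,255,255),.124,.085,.14,60)
rep(*A,'brown',(0,30,10),(25,255,140),.111,.1,.125,40)
B=grab('top','t14'); rep(*B,'brown',(0,30,10),(25,255,130),.111,.09,.14,20,(320,215,400,260))
E
```

```text
[ 0.61085495 -0.19311718  0.19377968] [-1.79998335e+02 -3.49150283e-03  8.91018491e+01] 0.042776353277103975 79.85
knob uv [320. 213.] c [ 608.3 -191. ] size [13.3 46.9] long dir 89.3 z 0.124
knoball uv [321. 207.] c [ 611.1 -185.4] size [44.  51.2] long dir -57.1 z 0.095
brown uv [319. 208.] c [ 608.1 -192.5] size [14.1 51.5] long dir 89.3 z 0.124
brown uv [ 97. 215.] c [ 450.7 -194.6] size [22.3 62.5] long dir -86.6 z 0.111
brown uv [356. 236.] c [ 445.  -196.4] size [15.2 58.9] long dir -86.2 z 0.111
```

View pics/w14.png

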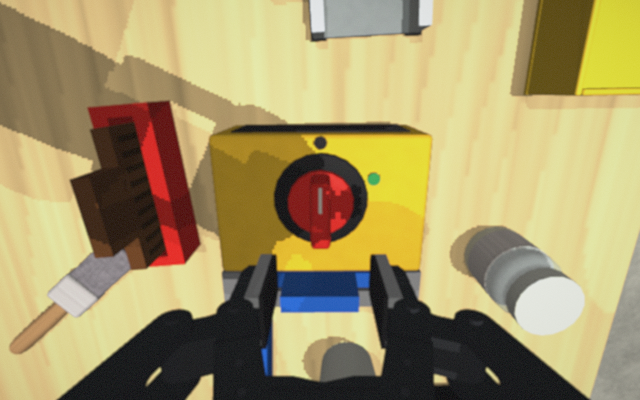

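The view shows the knob bar at (320,208) pointing at the black dot, and the dirty filter standing upright in the red holder (tab z 0.111). I'll grip the knob.

Emit:
carry_out --slide '[[-0.004, 0, -0.05], [-0.004, 0, -0.1], [-0.004, 0, -0.15], [-0.004, 0, -0.2], [-0.004, 0, -0.24], [-0.004, 0, -0.27], [-0.004, 0, -0.29], [-0.004, 0, -0.31], [-0.004, 0, -0.313], [-0.004, 0, -0.313]]' --rot '[[0, 0, 0], [0, 0, 0], [0, 0, 0], [0, 0, 0], [0, 0, 0], [0, 0, 0], [0, 0, 0], [0, 0, 0], [0, 0, 0], [0, 0, 0]]'

```text
time: 81.2
eef_pos: [0.6098, -0.1932, 0.1001]
eef_rot: [3.141, 0.0, 1.556]
contact_force: [-0.3, 0.5, -1.2]
finger_gap: 0.0428
gripper_force: 0.0
```

Emit:
carry_out --slide '[[0, 0, 0], [0, 0, 0], [0, 0, 0], [0, 0, 0], [0, 0, 0], [0, 0, 0], [0, 0, 0], [0, 0, 0], [0, 0, 0], [0, 0, 0]]' --rot '[[0, 0, 0], [0, 0, 0], [0, 0, 0], [0, 0, 0], [0, 0, 0], [0, 0, 0], [0, 0, 0], [0, 0, 0], [0, 0, 0], [0, 0, 0]]' --jaw 1

```text
time: 82.45
eef_pos: [0.609, -0.1932, 0.1004]
eef_rot: [-3.14, -0.0, 1.556]
contact_force: [-6.4, 1.0, 5.6]
finger_gap: 0.0131
gripper_force: 59.4
```

Emit:
carry_out --slide '[[-0.004, 0, 0], [-0.004, 0, 0], [-0.004, 0, 0], [-0.004, 0, 0], [-0.004, 0, 0], [-0.004, 0, 0], [-0.004, 0, 0], [-0.004, 0, 0], [-0.004, 0, 0], [-0.004, 0, 0]]' --rot '[[0, 0, -0.08], [0, 0, -0.16], [0, 0, -0.24], [0, 0, -0.32], [0, 0, -0.4], [0, 0, -0.48], [0, 0, -0.56], [0, 0, -0.64], [0, 0, -0.72], [0, 0, -0.8]]'

```text
time: 83.7
eef_pos: [0.6092, -0.1933, 0.1004]
eef_rot: [3.139, -0.0, 1.135]
contact_force: [4.7, -0.4, -0.2]
finger_gap: 0.0132
gripper_force: 58.8
```

Emit:
carry_out --slide '[[0, 0, 0], [0, 0, 0], [0, 0, 0], [0, 0, 0], [0, 0, 0], [0, 0, 0], [0, 0, 0], [0, 0, 0], [0, 0, 0], [0, 0, 0]]' --rot '[[0, 0, -0.08], [0, 0, -0.16], [0, 0, -0.24], [0, 0, -0.32], [0, 0, -0.4], [0, 0, -0.48], [0, 0, -0.56], [0, 0, -0.64], [0, 0, -0.72], [0, 0, -0.8]]'

```text
time: 84.95
eef_pos: [0.6096, -0.1936, 0.1005]
eef_rot: [3.138, -0.002, 0.716]
contact_force: [6.0, -1.7, -1.8]
finger_gap: 0.0131
gripper_force: 58.7
```

Emit:
carry_out --slide '[[0, 0, 0], [0, 0, 0], [0, 0, 0], [0, 0, 0], [0, 0, 0], [0, 0, 0], [0, 0, 0], [0, 0, 0], [0, 0, 0], [0, 0, 0]]' --rot '[[0, 0, -0.08], [0, 0, -0.16], [0, 0, -0.24], [0, 0, -0.32], [0, 0, -0.4], [0, 0, -0.48], [0, 0, -0.56], [0, 0, -0.62], [0, 0, -0.66], [0, 0, -0.66]]'

```text
time: 86.2
eef_pos: [0.6097, -0.1939, 0.1004]
eef_rot: [3.138, -0.003, 0.372]
contact_force: [7.0, -3.9, -2.2]
finger_gap: 0.0129
gripper_force: 58.5
```

Emit:
carry_out --slide '[[0, 0, 0], [0, 0, 0], [0, 0, 0], [0, 0, 0], [0, 0, 0.05], [0, 0, 0.12], [0, 0, 0.2], [0, 0, 0.3], [0, 0, 0.4], [0, 0, 0.45]]' --rot '[[0, 0, 0], [0, 0, 0], [0, 0, 0], [0, 0, 0], [0, 0, 0], [0, 0, 0], [0, 0, 0], [0, 0, 0], [0, 0, 0], [0, 0, 0]]' --jaw 0

```text
time: 87.45
eef_pos: [0.6088, -0.1933, 0.2375]
eef_rot: [3.139, -0.002, 0.372]
contact_force: [0.7, 0.3, -0.8]
finger_gap: 0.043
gripper_force: 0.0
```

```bash
python3 - <<'E'
from h import *
o=bot.get_obs(); print(o['eef_pos'],np.degrees(o['eef_rot']),o['finger_gap'],o['time'])
A=grab('wrist','w15')
rep(*A,'knob',(0,150,60),(10,255,255),.124,.118,.14,60)
rep(*A,'tab',(95,60,10),(130,255,255),.115,.09,.14,60)
rep(*A,'green',(45,45,30),(88,255,255),.058,.045,.07,300)
E
```

```text
[ 0.60879253 -0.19329756  0.23754334] [ 1.79858696e+02 -1.23896606e-01  2.13333872e+01] 0.04298057098487155 87.45
knob uv [323. 194.] c [ 610.5 -192.2] size [13.4 47. ] long dir 20.8 z 0.124
tab uv [401. 222.] c [ 608.8 -261.7] size [22.9 64. ] long dir -0.8 z 0.115
green uv [138.  74.] c [634.1  -5.1] size [ 41.3 141.6] long dir 2.2 z 0.059
green uv [22. 56.] c [613.7  92.7] size [ 37.5 105. ] long dir 2.6 z 0.059
```

View pics/w15.png

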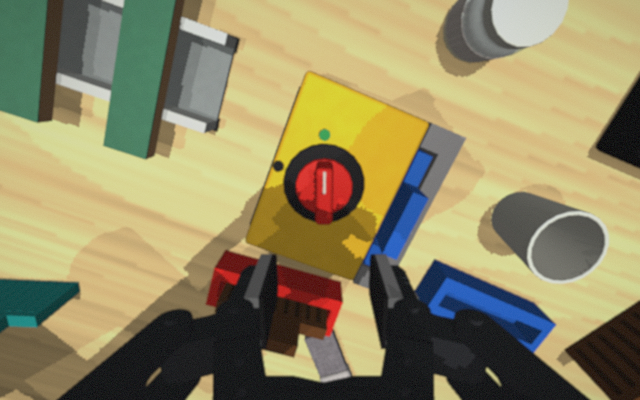

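The knob points at the green dot (324,134), about 68.5° from off, which matches 1.2 rad. One last check of the boards and filters, then hand-in.

```bash
python3 - <<'E'
from h import *
B=grab('top','t15'); cv2.imwrite('pics/t15c.png',cv2.resize(B[0][120:300,120:480],(720,360))[:,:,::-1])
S=grab('side','s15')
rep(*S,'green',(45,45,20),(88,255,255),.058,.045,.075,100)
E
```

```text
green uv [266. 267.] c [641.  195.1] size [ 42.4 167.2] long dir 2.1 z 0.059
green uv [270. 243.] c [645.   95.4] size [ 41.9 164.8] long dir 1.9 z 0.059
green uv [275. 222.] c [646.9  -3.2] size [ 39.  166.1] long dir 2.3 z 0.059
```

View pics/s15.png

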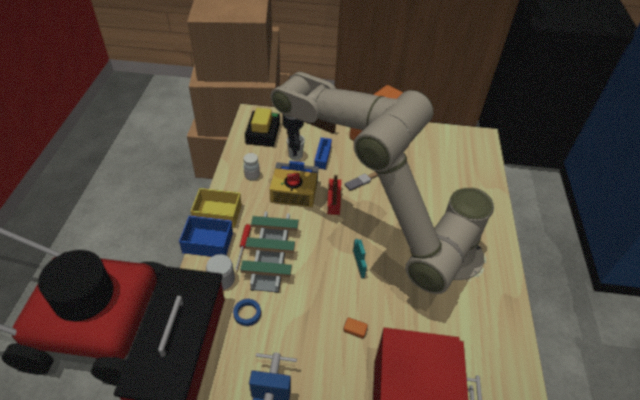

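The side view shows three boards on the rack at (270,245), the dirty filter in the red holder at (335,190) and the blower switched on, with nothing touched by the robot.

```bash
python3 -c "
from workcell import bot
print(bot.finish_job())"
```

```text
the job is handed in; nothing more can be done
None
```

The job is done and handed in: the dirty filter stands in the red holder, the clean filter is fully home in the blower, all three boards lie square and spaced on the rack, and the timer knob was turned on last.

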